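Clear the socket plate's jammed stubs and bin the parts

ROBOT

A 7-joint arm with a two-finger parallel gripper is mounted at the origin on the work surface. World frame = base frame: x ahead of the robot, y to its left, z up, the work surface at z = 0. Lengths are in m, angles in rad, forces in N, time in s.
With the tool pointing down it reaches from about 0.4 to 0.85 m from the base axis. Payload 4.5 kg.
Tool frame: the origin (TCP) lies on the centre line of the jaws, within the pads' length; the fingertips stand 11 mm ahead of it and the grasp point (between the pads) lies 8 mm behind it; z points along the fingers, y is the line along which they close (so a half turn about z gives the same grasp; the last joint's range is limited). The gripper opens to 88 mm and grips with 3 to 60 N. Pads are 18 mm wide; open, the fingers measure 123 mm over their backs; the gripper's body (75 mm by 187 mm) begins 45 mm behind the grasp point.
Start: joints at [1.268, 0.689, -0.195, 1.565, 0.157, 0.902, -0.215], TCP at [0.207, -0.59, 0.25] pointing down, gripper open.
Joint ranges: [-3.01, 3.01], [-0.46, 2.08], [-1.47, 1.51], [0.13, 2.56], [-1, 4.14], [0.04, 2.09], [-2.66, 2.66]. Speed limits (rad/s): [2.57, 2.57, 3.14, 3.14, 3.14, 3.14, 3.14].

INTERFACE

Orientations are given as a unit quaternion [x, y, z, w].
In Python, from plant import * gives the robot as it stands. The module is installed in compiled form; this text tells all that it offers.
- The arm moves only by the tool send_rows, never from a script. Its argument "motion" is a list of rows, each an object of numbers: "x", "y", "z": the shift along the tool's x, y, z in cm; "rx", "ry", "rz": the turn, a rotation vector about the tool's x, y, z in rad; "jaw": the finger opening in cm, from 0 to 8.81. In form: [{"x": .., "y": .., "z": .., "rx": .., "ry": .., "rz": .., "jaw": ..}, ...]. A call has exactly 5 rows; each row shifts and turns the commanded pose from where the row before left it, along the tool's axes as they then stand; what a row does not reach is not made up. A row lasts 1/10 s, in which the tool goes at most 50 mm and 8.59 degrees, less where a joint would pass 70% of its speed; a pose out of reach is approached as far as the arm can. A call is refused whole if a number of a shift passes 5 or a number of a turn 0.15, either way. A call with a gripper value outside its range is refused whole. The fingers move at their own pace and stop on an object; "grip_force" is the grip in N (left out, the last holds). Time passes only in rows, so rows that do not move let the fingers close, or fill a call up. It gives the time, the measured TCP pose, the force, the opening and the grip force at its end, in the units of the state.
- get_state(): the state, without advancing time (a new reading comes with each control period).
- snapshot(name): name is "side" or "top" or "wrist"; returns a dict with "img" (480x640x3 uint8, red, green, blue), "vertical_fov" (degrees; the focal length in pixels is half the picture's height over the tangent of half this angle, whatever the lens; pixels are square), "cx", "cy" (the principal point, pixels), "extrinsics" (4x4, takes a point from camera to world coordinates). Camera axes: x right, y up, looking along -z (the intrinsics and any distortion apply to the point x, -y, -z); pixel columns grow to the right and rows downward; lengths in m; the calibration is good to about 2 mm. A picture is of the moment at which its call begins. There is no depth.
- finish_job(): hands the job in; it is judged then, once.
The state is a dict: "clock": time; "q": joint angles; "qd": joint speeds; "joint_torque": joint torques, N m; "tool_pos": TCP position; "eef_rot": TCP orientation; "contact_force": force on the tool from outside, world axes, zero at the start; "moment": the same for the moment, N m; "opening": opening from 0.0 (shut) to 1.0 (fully open); "finger_force": force on a finger pad.
Only numpy, scipy, OpenCV 4.12 (cv2) and the standard library are available. Lean on these libraries where they do the work, as an engineer would, in place of code of your own. Each camera call takes 0.05 s, during which the arm holds its last target. There are 200 camera calls.

TASK

Two or three of the square stubs on the clamped socket plate have a brass hex standoff jammed inside: take the drift by its handle and push each one through and out of the far end, so that it drops into the parts tray there, then lay the drift back on the rubber mat. Also sort the loose parts from the cart top: every hex standoff goes into that same steel tray, every black octal adapter into the grey bin. Do not push the jammed standoffs with the fingers, and leave the knob and the glowing tube alone.

Things in the scene. Friction and masses are not known exactly. Their poses are not given: they have to be found in the camera images.
- jig: Fixed bench clamp (210 mm long, jaws to 70 mm high, its -y face at jig y -57 mm) gripping an upright aluminium socket plate; three square stubs pass through it side by side at jig x -55, 0, +55 mm, parallel to jig y, level, 90 mm long, 38 mm wide. Top of plate and bridges 139 mm, bridge screws 142 mm. Stubs are entered from the -y end and open at +y over the tray. Origin on the cart top, z up.
- tray (a point): Centre of the inner floor of the steel parts tray that is part of the jig, under the +y ends of the stubs; floor 19 mm above the cart top, inside 206 mm (along jig x) by 142 mm (along jig y), rim 60 mm above the cart top. The stubs' ends overhang the tray by 15 mm. Same axes as the jig.
- bore0_in (a point): Centre of the entry mouth of stub 0, on the bore axis, 110 mm above the cart top; jig axes, y points into the bore. Bore 32 mm wide, 30 mm high, 90 mm long, with a 16 mm wide sight slot along its top. A spring finger under the small steel bridge (48 to 66 mm past this mouth) presses on what is inside, and reaches down to 9.5 mm above the axis.
- bore0_out (a point): Centre of the far mouth of stub 0, on the bore axis, 15 mm inside the tray's edge and above it. A standoff in the stub takes 4 to 10 N to push.
- bore1_in (a point): Centre of the entry mouth of stub 1, on the bore axis, 110 mm above the cart top; jig axes, y points into the bore. Bore 32 mm wide, 30 mm high, 90 mm long, with a 16 mm wide sight slot along its top. A spring finger under the small steel bridge (48 to 66 mm past this mouth) presses on what is inside, and reaches down to 9.5 mm above the axis.
- bore1_out (a point): Centre of the far mouth of stub 1, on the bore axis, 15 mm inside the tray's edge and above it. A standoff in the stub takes 4 to 10 N to push.
- bore2_in (a point): Centre of the entry mouth of stub 2, on the bore axis, 110 mm above the cart top; jig axes, y points into the bore. Bore 32 mm wide, 30 mm high, 90 mm long, with a 16 mm wide sight slot along its top. A spring finger under the small steel bridge (48 to 66 mm past this mouth) presses on what is inside, and reaches down to 9.5 mm above the axis.
- bore2_out (a point): Centre of the far mouth of stub 2, on the bore axis, 15 mm inside the tray's edge and above it. A standoff in the stub takes 4 to 10 N to push.
- drift: Push rod (drift), 0.16 kg: square wooden handle 90 mm long, 30 by 30 mm, then a straight round steel shaft 12 mm in diameter, 120 mm long. Origin at the centre of the handle, x along the shaft towards its tip; at the start it lies on the mat with its origin 18 mm above the cart top. It balances about 28 mm ahead of its origin, within the handle, so it lies level.
- drift_tip (a point): Tip of the drift's shaft, 165 mm from the drift's origin along its x axis.
- mat: Black rubber mat, fixed, 270 mm (its x) by 90 mm (its y), 3 mm thick; origin at the centre of its underside on the cart top. The drift belongs on it.
- bin: Open grey plastic bin, fixed: 220 mm (its x) by 150 mm (its y), 50 mm high, walls and floor 5 mm. Origin at the centre of its underside.
- stuck0: Hexagonal brass standoff, a six-sided bar 62 mm long, 26 mm across flats, 30 mm across corners, with a dark hole in each end face. Origin at its centre, x along its length; about 0.15 kg. It may be jammed inside stub 0, held by the spring finger, lying on a flat on the bore's floor, its length along the bore and its centre 2 mm below the bore axis, its ends recessed some 6 to 22 mm. Absent in some starts.
- stuck1: Hexagonal brass standoff, a six-sided bar 62 mm long, 26 mm across flats, 30 mm across corners, with a dark hole in each end face. Origin at its centre, x along its length; about 0.15 kg. It may be jammed inside stub 1, held by the spring finger, lying on a flat on the bore's floor, its length along the bore and its centre 2 mm below the bore axis, its ends recessed some 6 to 22 mm. Absent in some starts.
- stuck2: Hexagonal brass standoff, a six-sided bar 62 mm long, 26 mm across flats, 30 mm across corners, with a dark hole in each end face. Origin at its centre, x along its length; about 0.15 kg. It may be jammed inside stub 2, held by the spring finger, lying on a flat on the bore's floor, its length along the bore and its centre 2 mm below the bore axis, its ends recessed some 6 to 22 mm. Absent in some starts.
- standoff0: Hexagonal brass standoff, a six-sided bar 62 mm long, 26 mm across flats, 30 mm across corners, with a dark hole in each end face. Origin at its centre, x along its length; about 0.15 kg. Lies loose on the cart on one of its flats. Absent in some starts.
- standoff1: Hexagonal brass standoff, a six-sided bar 62 mm long, 26 mm across flats, 30 mm across corners, with a dark hole in each end face. Origin at its centre, x along its length; about 0.15 kg. Lies loose on the cart on one of its flats. Absent in some starts.
- adapter0: Black octal adapter: square flange 50 by 50 mm, 10 mm thick, below a round body 36 mm in diameter and 50 mm tall with eight small pin holes in its top; 60 mm tall in all. Origin at the centre of the flange's underside, z along the body; stands upright on the cart at the start. About 0.09 kg. Absent in some starts.
- adapter1: Black octal adapter: square flange 50 by 50 mm, 10 mm thick, below a round body 36 mm in diameter and 50 mm tall with eight small pin holes in its top; 60 mm tall in all. Origin at the centre of the flange's underside, z along the body; stands upright on the cart at the start. About 0.09 kg. Absent in some starts.
- adapter2: Black octal adapter: square flange 50 by 50 mm, 10 mm thick, below a round body 36 mm in diameter and 50 mm tall with eight small pin holes in its top; 60 mm tall in all. Origin at the centre of the flange's underside, z along the body; stands upright on the cart at the start. About 0.09 kg. Absent in some starts.
- knob: Bystander, leave alone: grey bakelite knob 54 mm in diameter, 34 mm high, standing among the loose parts; origin at the centre of its underside.
- glowtube: Bystander, leave alone: squat glass regulator tube glowing violet, 50 mm in diameter, 78 mm high, black base; origin at the centre of its underside.

How it is judged:
By the outcome, as a careful person would: the job done as asked, in the order asked, and still so for the second after the job is handed in, with the robot touching nothing.
Of stuck0, stuck1, stuck2 only 2 to 3 are there at a start; the rules pass over those that are not, and their reading is None.
Of standoff0, standoff1, adapter0, adapter1, adapter2 only 3 to 4 are there at a start; the rules pass over those that are not, and their reading is None.
At some moment in a run one of standoff0, standoff1, adapter0, adapter1, adapter2 may be knocked a few centimetres aside while the robot is not near it.
Once in a run the grip may slacken for a moment while it holds something.
It also fails if it takes over 210 s, if anything falls off the work surface, if the arm or the gripper's body presses on something with over 40 N, if the wrist force passes 120 N, or if a joint passes its speed limit or range.

## Working session

There is one attempt and no reset: what is moved stays moved. The work goes in short steps, Python scripts to look and compute and a tool call to move; the robot and the scene stay as the last step left them, time stands still between calls to the robot, and variables do not carry over. Pictures are saved under pics/ and viewed, at most 14 in all, crops included, and the job is handed in when it is done.

Besides the shell and the picture viewer there is one more tool, called after "Request:" as name([rows], argument=value, ...), one row to a line, values as JSON. send_rows: Moves the arm, as the interface text tells. Its arguments: {"type":"object","properties":{"motion":{"type":"array"},"grip_force":{"type":"number"}},"required":["motion"]}

```bash
mkdir -p pics; python3 - <<'E'
from plant import *
import cv2,numpy as np
print(get_state())
for n in ["side","top"]:
    s=snapshot(n); cv2.imwrite(f"pics/{n}0.png",s["img"][:,:,::-1]); print(n,{k:v for k,v in s.items() if k!="img"})
E
```

```text
{'clock': 0.0, 'q': array([ 1.26780925,  0.69000104, -0.19451935,  1.56629993,  0.15730624,
        0.90249164, -0.21508384]), 'qd': array([-2.27920695e-03, -8.59167446e-04, -3.67449311e-04,  7.34031882e-05,
       -1.40811033e-03, -6.74868964e-04, -3.66905693e-04]), 'joint_torque': array([ 2.31575259e-04, -5.27556431e+01, -1.26692601e+00, -1.53429347e+01,
       -5.25969348e-02,  6.56967197e-03,  1.68183215e-04]), 'tool_pos': array([ 0.20629737, -0.58934606,  0.24891126]), 'eef_rot': array([ 9.85846231e-01,  1.67649610e-01, -2.14233432e-04, -8.77989071e-04]), 'contact_force': array([-0.53054027,  0.23330986, -0.10248989]), 'moment': array([ 0.05768006,  0.05225436, -0.01289338]), 'finger_force': 0.0, 'opening': 1.0058655567470423}
side {'vertical_fov': 47.01285583702984, 'cx': 323.6992853116615, 'cy': 242.39916649575545, 'extrinsics': array([[-0.97111827,  0.17054826, -0.166861  ,  0.37964164],
       [-0.23854853, -0.67967284,  0.69364215,  0.92709557],
       [ 0.00488857,  0.71341301,  0.70072675,  1.02354749],
       [ 0.        ,  0.        ,  0.        ,  1.        ]])}
top {'vertical_fov': 53.43505445423965, 'cx': 318.596003323475, 'cy': 243.71004886784672, 'extrinsics': array([[-0.02472354,  0.98827401, -0.15067589,  0.47032607],
       [-0.99959516, -0.02656159, -0.01019802,  0.01723142],
       [-0.01408063,  0.15036276,  0.98853061,  1.10848528],
       [ 0.        ,  0.        ,  0.        ,  1.        ]])}
```

View pics/top0.png

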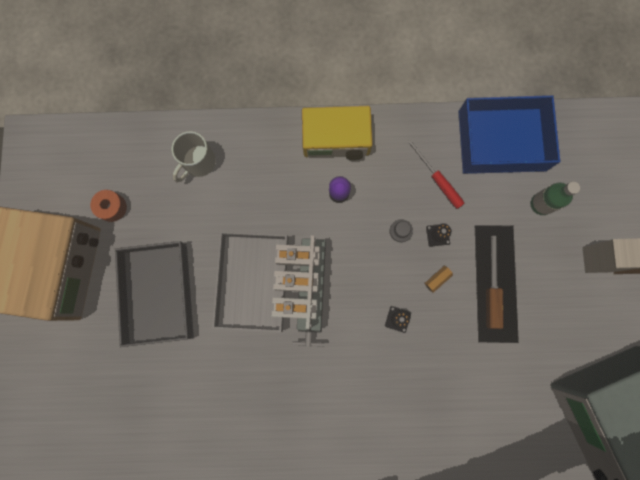

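View pics/side0.png

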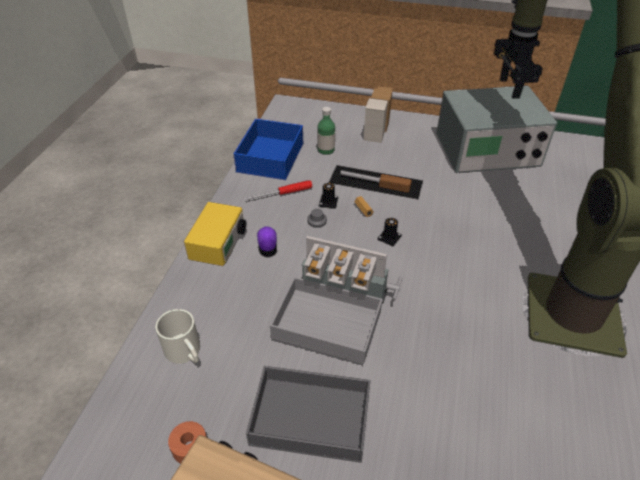

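The top view shows all three stubs with brass inside (rows 254, 281 and 308, columns 275–315), and the tray to their left. The mat and drift are at (496,284), with the tip pointing up. There is one loose standoff at (440,278), two adapters at (440,234) and (398,319), and the knob at (402,231). The glowing tube is at (340,188) and the grey bin at (155,293).

```bash
cat > h.py <<'E'
from plant import *
import cv2,numpy as np
from scipy.spatial.transform import Rotation as R
def snap(n,f=None):
    s=snapshot(n)
    if f: cv2.imwrite(f"pics/{f}.png",s["img"][:,:,::-1])
    return s
def ray(s,u,v):
    f=240/np.tan(np.radians(s["vertical_fov"])/2); E=s["extrinsics"]
    d=E[:3,:3]@np.array([(u-s["cx"])/f,-(v-s["cy"])/f,-1]); return E[:3,3],d
def onz(s,u,v,z):
    o,d=ray(s,u,v); return o+d*(z-o[2])/d[2]
def proj(s,p):
    f=240/np.tan(np.radians(s["vertical_fov"])/2); E=s["extrinsics"]
    c=E[:3,:3].T@(np.asarray(p)-E[:3,3]); return np.array([s["cx"]-f*c[0]/c[2],s["cy"]+f*c[1]/c[2]])
def blobs(mask,amin=40):
    cs,_=cv2.findContours(mask.astype(np.uint8),cv2.RETR_EXTERNAL,cv2.CHAIN_APPROX_NONE)
    return [c for c in cs if cv2.contourArea(c)>amin]
def rect(s,c,z):
    """min-area rect of a contour cast on plane z: centre, sizes, angle of long side (rad)"""
    P=np.array([onz(s,u,v,z)[:2] for u,v in c[:,0]])
    b=cv2.boxPoints(cv2.minAreaRect((P*1000).astype(np.float32)))/1000
    e0,e1=b[1]-b[0],b[2]-b[1]; l=e0 if np.linalg.norm(e0)>np.linalg.norm(e1) else e1
    return b.mean(0).round(4),sorted([round(float(np.linalg.norm(e)),4) for e in(e0,e1)]),round(float(np.arctan2(l[1],l[0])),3)
def yaw():
    x=R.from_quat(get_state()["eef_rot"]).as_matrix()[:,0]; return np.arctan2(x[1],x[0])
def go(p,yw=None):
    """print the tool-axes shift (cm) from here to p with the present orientation, and rz turn to yaw yw"""
    st=get_state(); M=R.from_quat(st["eef_rot"]); d=M.inv().apply(np.asarray(p)-st["tool_pos"])*100
    print("t",round(st["clock"],2),"at",st["tool_pos"].round(4),"yaw",round(yaw(),3),"shift cm",d.round(2),
      "rz",None if yw is None else round(-(yw-yaw()),3), "F",st["contact_force"].round(1),"open",round(st["opening"],3))
E
python3 - <<'E'
from h import *
s=snap("top"); im=s["img"]; hsv=cv2.cvtColor(im,cv2.COLOR_RGB2HSV)
H,S,V=[hsv[...,i].astype(int) for i in range(3)]
print("orange")
for c in blobs((H>5)&(H<22)&(S>130)&(V>60),15):
    x,y,w,h=cv2.boundingRect(c)
    if 220<x<530: print((x,y,w,h),cv2.contourArea(c),rect(s,c,.026),rect(s,c,.033)[0])
print("dark")
for c in blobs((V<55)&(S<90),60):
    x,y,w,h=cv2.boundingRect(c)
    if 100<x<530 and y>100: print((x,y,w,h),cv2.contourArea(c),rect(s,c,.003))
for u,v in [(218,235),(216,328),(118,250),(188,243),(193,338),(122,344)]: print(u,v,onz(s,u,v,.06).round(4))
cv2.imwrite("pics/jig.png",cv2.resize(im[220:350,205:345][:,:,::-1],None,fx=4.5,fy=4.5,interpolation=2))
E
```

```text
orange
(294, 306, 12, 6) 40.5 (array([0.49  , 0.0751], dtype=float32), [0.0113, 0.0244], 1.436) [0.4899 0.0748]
(277, 305, 6, 5) 20.0 (array([0.4935, 0.1201], dtype=float32), [0.0089, 0.0114], 1.546) [0.4933 0.1194]
(492, 290, 8, 36) 77.0 (array([ 0.4803, -0.3641], dtype=float32), [0.0156, 0.0776], -0.079) [ 0.4802 -0.3616]
(295, 279, 12, 6) 41.5 (array([0.5497, 0.0716], dtype=float32), [0.0113, 0.025], 1.545) [0.5492 0.0712]
(428, 268, 23, 22) 179.5 (array([ 0.5481, -0.2431], dtype=float32), [0.018, 0.0589], -0.891) [ 0.5476 -0.2414]
(298, 252, 10, 6) 34.5 (array([0.6106, 0.0658], dtype=float32), [0.0109, 0.0217], 1.419) [0.6097 0.0655]
(280, 252, 6, 5) 19.0 (array([0.6137, 0.1117], dtype=float32), [0.0092, 0.0116], 1.544) [0.6128 0.1111]
dark
(387, 309, 23, 21) 123.5 (array([ 0.4608, -0.1487], dtype=float32), [0.0438, 0.0445], 1.256)
(118, 250, 16, 94) 577.5 (array([0.5287, 0.4856], dtype=float32), [0.0354, 0.2147], -0.02)
(182, 244, 10, 94) 290.0 (array([0.5391, 0.3371], dtype=float32), [0.0105, 0.2169], 0.093)
(476, 227, 41, 115) 4120.5 (array([ 0.5367, -0.3771], dtype=float32), [0.0859, 0.2629], -0.041)
(428, 226, 20, 20) 185.5 (array([ 0.6523, -0.2501], dtype=float32), [0.0431, 0.0437], -1.454)
218 235 [0.6559 0.2526 0.06  ]
216 328 [0.4509 0.2555 0.06  ]
118 250 [0.628  0.4763 0.06  ]
188 243 [0.6396 0.3196 0.06  ]
193 338 [0.4308 0.3053 0.06  ]
122 344 [0.4218 0.4596 0.06  ]
```

View pics/jig.png

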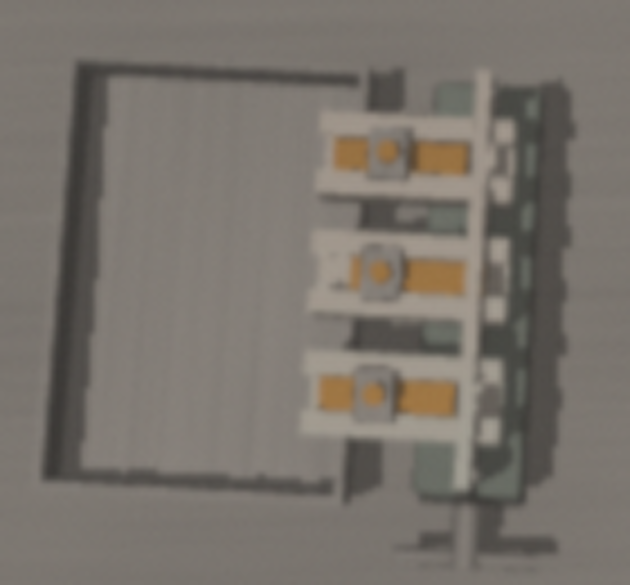

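The crop shows the three stubs on a plate near u≈475, with a brass standoff visible through each sight slot. Each stub has a bridge, and the mouths face right, which is world −y.

```bash
python3 - <<'E'
from h import *
s=snap("top"); im=s["img"]
L=[(321,153.5),(313,271.5),(305,393.5)];Rr=[(515,159),(508,277),(502,401.5)]
for l,r in zip(L,Rr):
    a=onz(s,205+r[0]/4.5,220+r[1]/4.5,.129);b=onz(s,205+l[0]/4.5,220+l[1]/4.5,.129);d=b-a
    print("in",a.round(4),"out",b.round(4),np.linalg.norm(d).round(4),"dir",np.degrees(np.arctan2(d[1],d[0])).round(2))
g=im[225:345,478:516].astype(int)
# shaft grey: brighter than mat
V=im.max(2).astype(int); m=np.zeros(V.shape,bool); m[225:345,478:516]=V[225:345,478:516]>60
for c in blobs(m,30): print("drift",cv2.boundingRect(c),rect(s,c,.025),rect(s,c,.033))
M=np.arange(640)
for v in range(230,330,10):
    u=np.where(m[v])[0]; 
    if len(u): print(v,u.min(),u.max(),onz(s,u.mean(),v,.024 if v<288 else .033).round(4))
w=snap("wrist"); print(w["vertical_fov"],w["cx"],w["cy"]); E=w["extrinsics"];st=get_state()
T=R.from_quat(st["eef_rot"]).as_matrix(); print("cam in tool",(T.T@(E[:3,3]-st["tool_pos"])).round(4)); print((T.T@E[:3,:3]).round(3))
go([.485,-.365,.2],-.04)
E
```

```text
in [0.5952 0.0262 0.129 ] out [0.6002 0.1155 0.129 ] 0.0894 dir 86.84
in [0.5411 0.0307 0.129 ] out [0.5459 0.1198 0.129 ] 0.0892 dir 86.91
in [0.4849 0.0348 0.129 ] out [0.4907 0.124  0.129 ] 0.0894 dir 86.27
drift (478, 320, 38, 25) (array([ 0.4243, -0.362 ], dtype=float32), [0.0526, 0.0815], 1.496) (array([ 0.4247, -0.3592], dtype=float32), [0.0522, 0.0809], 1.496)
drift (487, 235, 17, 95) (array([ 0.5392, -0.3681], dtype=float32), [0.0356, 0.2119], -0.083) (array([ 0.5387, -0.3653], dtype=float32), [0.0354, 0.2104], -0.083)
drift (478, 225, 38, 65) (array([ 0.5973, -0.3756], dtype=float32), [0.0845, 0.147], -0.086) (array([ 0.6101, -0.4061], dtype=float32), [0.0746, 0.164], 0.451)
230 513 515 [ 0.6554 -0.4212  0.024 ]
240 491 515 [ 0.633  -0.3881  0.024 ]
250 491 515 [ 0.61   -0.3826  0.024 ]
260 491 515 [ 0.5871 -0.3807  0.024 ]
270 491 515 [ 0.5644 -0.3739  0.024 ]
280 491 515 [ 0.5418 -0.3722  0.024 ]
290 488 502 [ 0.5189 -0.3636  0.033 ]
300 488 502 [ 0.4968 -0.3618  0.033 ]
310 488 503 [ 0.4747 -0.3611  0.033 ]
320 478 503 [ 0.4528 -0.3571  0.033 ]
61.84307326013843 317.0795269301777 234.53606884101245
cam in tool [ 0.0687  0.0002 -0.1342]
[[ 0.     0.963  0.27 ]
 [ 1.    -0.001  0.002]
 [ 0.002  0.27  -0.963]]
t 0.25 at [ 0.2065 -0.5897  0.2494] yaw 0.337 shift cm [ 33.71 -11.99   4.94] rz 0.377 F [-0.1  0.3 -0.1] open 1.001
```

Request:
send_rows([
  {"rz":0.14,"z":0},
  {"rz":0.14},
  {"rz":0.14},
  {"x":2.7,"y":-2.5},
  {"x":2.7,"y":-2.5},
])

```text
schema error: expected keys x, y, z, rx, ry, rz, jaw
```

Request:
send_rows([
  {"x":2.7,"y":-2.5},
  {"x":2.7,"y":-2.5},
  {"x":2.7,"y":-2.5},
  {"x":2.7,"y":-2.5},
  {"x":2.7,"y":-2.5},
])

```text
schema error: expected keys x, y, z, rx, ry, rz, jaw
```

Request:
send_rows([
  {"x":2.7,"y":-2.5},
  {"x":2.7,"y":-2.5},
  {"x":2.7,"y":-2.5},
  {"z":2},
  {"z":2},
])

```text
schema error: expected keys x, y, z, rx, ry, rz, jaw
```

```bash
python3 - <<'E'
from h import *
s=snap("wrist","w1"); go([.501,-.362,.20],-.083)
E
```

```text
t 0.3 at [ 0.2065 -0.5897  0.2494] yaw 0.337 shift cm [ 35.32 -11.75   4.95] rz 0.42 F [-0.   0.5  0.1] open 1.0
```

View pics/w1.png

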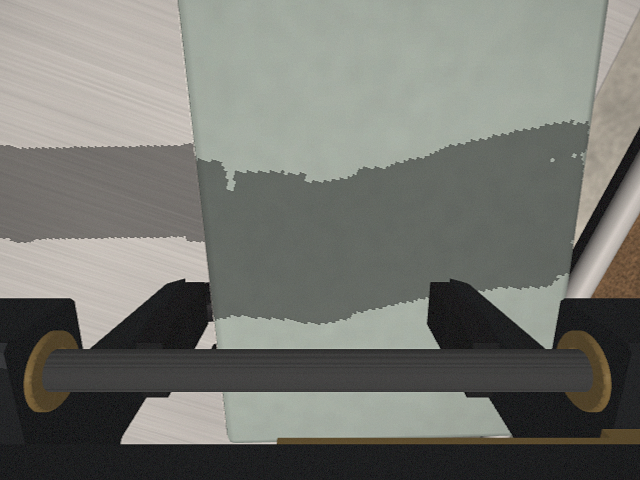

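The calls were refused because every key is needed. The picture shows the arm still over the instrument box, with the fingers at (180,300) and (460,300). Resending with full rows.

Request:
send_rows([
  {"x":0,"y":0,"z":0,"rx":0,"ry":0,"rz":0.14,"jaw":8.8},
  {"x":0,"y":0,"z":0,"rx":0,"ry":0,"rz":0.14,"jaw":8.8},
  {"x":0,"y":0,"z":0,"rx":0,"ry":0,"rz":0.14,"jaw":8.8},
  {"x":2.7,"y":-2.5,"z":0,"rx":0,"ry":0,"rz":0,"jaw":8.8},
  {"x":2.7,"y":-2.5,"z":0,"rx":0,"ry":0,"rz":0,"jaw":8.8},
])

```text
clock: 0.8
tool_pos: [0.2641, -0.5447, 0.2496]
eef_rot: [0.999, -0.043, -0.0, 0.0]
contact_force: [-0.3, 0.8, 0.6]
opening: 0.999
finger_force: 0.0
```

Request:
send_rows([
  {"x":2.7,"y":-2.5,"z":0,"rx":0,"ry":0,"rz":0,"jaw":8.8},
  {"x":2.7,"y":-2.5,"z":0,"rx":0,"ry":0,"rz":0,"jaw":8.8},
  {"x":2.7,"y":-2.5,"z":0,"rx":0,"ry":0,"rz":0,"jaw":8.8},
  {"x":2.7,"y":-2.5,"z":0,"rx":0,"ry":0,"rz":0,"jaw":8.8},
  {"x":2.7,"y":-2.5,"z":0,"rx":0,"ry":0,"rz":0,"jaw":8.8},
])

```text
clock: 1.3
tool_pos: [0.4106, -0.4301, 0.2498]
eef_rot: [0.999, -0.042, 0.0, 0.0]
contact_force: [-0.3, -0.1, 0.1]
opening: 1.001
finger_force: 0.0
```

Request:
send_rows([
  {"x":2.7,"y":-2.5,"z":0,"rx":0,"ry":0,"rz":0,"jaw":8.8},
  {"x":2.7,"y":-2.5,"z":0,"rx":0,"ry":0,"rz":0,"jaw":8.8},
  {"x":2.7,"y":-2.5,"z":0,"rx":0,"ry":0,"rz":0,"jaw":8.8},
  {"x":0,"y":0,"z":2.5,"rx":0,"ry":0,"rz":0,"jaw":8.8},
  {"x":0,"y":0,"z":2.5,"rx":0,"ry":0,"rz":0,"jaw":8.8},
])

```text
clock: 1.8
tool_pos: [0.4985, -0.3619, 0.1997]
eef_rot: [0.999, -0.04, 0.001, 0.0]
contact_force: [-0.9, -0.2, -0.2]
opening: 1.001
finger_force: 0.0
```

```bash
python3 - <<'E'
from h import *
s=snap("wrist","w2"); go([.501,-.362,.016],-.083)
E
```

```text
t 1.85 at [ 0.4951 -0.361   0.1951] yaw -0.081 shift cm [ 0.7   0.11 17.91] rz 0.002 F [-0.1  0.5 -1.9] open 0.997
```

View pics/w2.png

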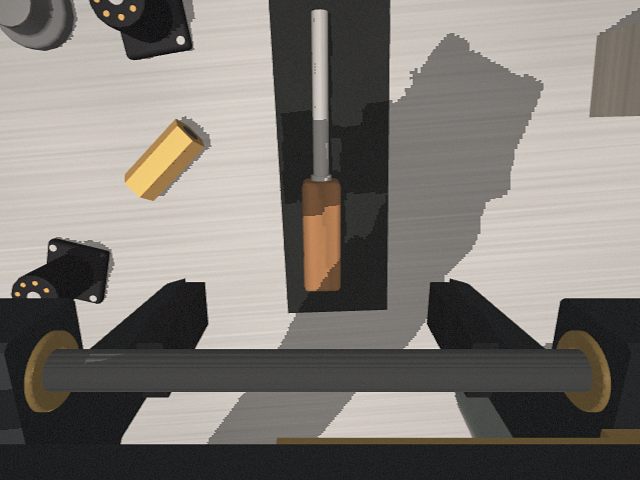

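The wrist view shows the drift on the mat: handle from (322,180) to (322,290), tip at (319,10). The loose standoff is at (165,160), with the adapters at upper left and left.

```bash
python3 - <<'E'
from h import *
s=snap("wrist")
for p,z in [((321.5,181),.033),((322,290),.033),((319.5,11),.024),((165,160),.026)]: print(p,onz(s,*p,z).round(4))
a=onz(s,321.5,181,.033);b=onz(s,322,290,.033); d=(a-b)/np.linalg.norm(a-b); o=(a+b)/2; g=o+.022*d
print("len",np.linalg.norm(a-b),"orig",o,"yaw",np.arctan2(d[1],d[0])); go([g[0],g[1],.016],np.arctan2(d[1],d[0]))
E
```

```text
(321.5, 181) [ 0.5207 -0.3659  0.033 ]
(322, 290) [ 0.4335 -0.3595  0.033 ]
(319.5, 11) [ 0.6355 -0.3735  0.024 ]
(165, 160) [ 0.5448 -0.2503  0.026 ]
len 0.08741966703302985 orig [ 0.47713049 -0.36265082  0.033     ] yaw -0.07328315772598007
t 1.9 at [ 0.4947 -0.3615  0.1967] yaw -0.082 shift cm [ 0.57  0.3  18.07] rz -0.009 F [-1.1  0.5  0.7] open 1.001
```

Request:
send_rows([
  {"x":0.5,"y":0.3,"z":4,"rx":0,"ry":0,"rz":0,"jaw":8},
  {"x":0,"y":0,"z":4,"rx":0,"ry":0,"rz":0,"jaw":7},
  {"x":0,"y":0,"z":4,"rx":0,"ry":0,"rz":0,"jaw":7},
  {"x":0,"y":0,"z":3,"rx":0,"ry":0,"rz":0,"jaw":7},
  {"x":0,"y":0,"z":1,"rx":0,"ry":0,"rz":0,"jaw":7},
])

```text
clock: 2.4
tool_pos: [0.4999, -0.3661, 0.0377]
eef_rot: [0.999, -0.042, -0.002, -0.001]
contact_force: [-1.1, -0.4, -0.0]
opening: 0.791
finger_force: 0.0
```

Request:
send_rows([
  {"x":0,"y":0,"z":1,"rx":0,"ry":0,"rz":0,"jaw":7},
  {"x":0,"y":0,"z":0.8,"rx":0,"ry":0,"rz":0,"jaw":7},
  {"x":0,"y":0,"z":0,"rx":0,"ry":0,"rz":0,"jaw":7},
  {"x":0,"y":0,"z":0,"rx":0,"ry":0,"rz":0,"jaw":7},
  {"x":0,"y":0,"z":0,"rx":0,"ry":0,"rz":0,"jaw":7},
])

```text
clock: 2.9
tool_pos: [0.5018, -0.3671, 0.0228]
eef_rot: [0.999, -0.042, 0.001, 0.001]
contact_force: [0.5, 0.3, 0.3]
opening: 0.791
finger_force: 0.0
```

Request:
send_rows([
  {"x":0,"y":0,"z":0.5,"rx":0,"ry":0,"rz":0,"jaw":7},
  {"x":0,"y":0,"z":0,"rx":0,"ry":0,"rz":0,"jaw":5},
  {"x":0,"y":0,"z":0,"rx":0,"ry":0,"rz":0,"jaw":2},
  {"x":0,"y":0,"z":0,"rx":0,"ry":0,"rz":0,"jaw":2},
  {"x":0,"y":0,"z":0,"rx":0,"ry":0,"rz":0,"jaw":2},
], grip_force=45)

```text
clock: 3.4
tool_pos: [0.5012, -0.3667, 0.0168]
eef_rot: [0.999, -0.042, 0.0, 0.0]
contact_force: [-0.2, 0.1, 0.5]
opening: 0.456
finger_force: 0.0
```

Request:
send_rows([
  {"x":0,"y":0,"z":0,"rx":0,"ry":0,"rz":0,"jaw":2},
  {"x":0,"y":0,"z":0,"rx":0,"ry":0,"rz":0,"jaw":2},
  {"x":0,"y":0,"z":-1,"rx":0,"ry":0,"rz":0,"jaw":2},
  {"x":0,"y":0,"z":-3,"rx":0,"ry":0,"rz":0,"jaw":2},
  {"x":0,"y":0,"z":-3,"rx":0,"ry":0,"rz":0,"jaw":2},
])

```text
clock: 3.9
tool_pos: [0.5005, -0.3662, 0.0873]
eef_rot: [0.999, -0.042, -0.001, -0.0]
contact_force: [0.7, 0.3, -1.8]
opening: 0.335
finger_force: 45.0
```

Request:
send_rows([
  {"x":0,"y":0,"z":-4,"rx":0,"ry":0,"rz":0,"jaw":2},
  {"x":0,"y":0,"z":-3,"rx":0,"ry":0,"rz":0,"jaw":2},
  {"x":0,"y":0,"z":0,"rx":0,"ry":0,"rz":0,"jaw":2},
  {"x":0,"y":0,"z":0,"rx":0,"ry":0,"rz":0,"jaw":2},
  {"x":0,"y":0,"z":0,"rx":0,"ry":0,"rz":0,"jaw":2},
])

```text
clock: 4.4
tool_pos: [0.5001, -0.3659, 0.1554]
eef_rot: [0.999, -0.042, -0.001, -0.001]
contact_force: [-0.3, 0.6, -1.1]
opening: 0.339
finger_force: 45.0
```

```bash
python3 - <<'E'
from h import *
s=snap("wrist","w3")
go([.5,-.36,.16]); print(get_state()["finger_force"])
E
```

```text
t 4.45 at [ 0.5    -0.3659  0.1552] yaw -0.083 shift cm [-0.05 -0.58 -0.48] rz None F [-0.3 -1.  -2.1] open 0.335
44.965000189840794
```

View pics/w3.png

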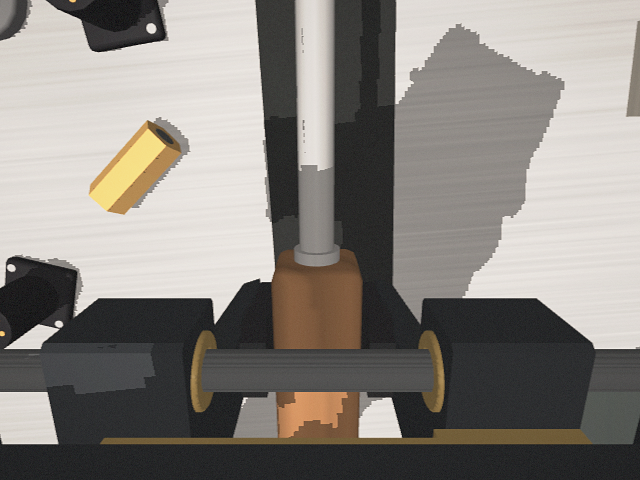

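Good grip: the handle is centred between the fingers and the shaft runs straight up the picture at u≈317. Now turning to the jig direction.

Request:
send_rows([
  {"x":0,"y":0,"z":0,"rx":0,"ry":0,"rz":-0.135,"jaw":2},
  {"x":0,"y":0,"z":0,"rx":0,"ry":0,"rz":-0.135,"jaw":2},
  {"x":0,"y":0,"z":0,"rx":0,"ry":0,"rz":-0.135,"jaw":2},
  {"x":0,"y":0,"z":0,"rx":0,"ry":0,"rz":-0.135,"jaw":2},
  {"x":0,"y":0,"z":0,"rx":0,"ry":0,"rz":-0.135,"jaw":2},
])

```text
clock: 4.95
tool_pos: [0.5003, -0.366, 0.1551]
eef_rot: [0.956, 0.294, -0.001, -0.001]
contact_force: [-0.6, 0.1, -1.4]
opening: 0.341
finger_force: 45.0
```

Request:
send_rows([
  {"x":0,"y":0,"z":0,"rx":0,"ry":0,"rz":-0.135,"jaw":2},
  {"x":0,"y":0,"z":0,"rx":0,"ry":0,"rz":-0.135,"jaw":2},
  {"x":0,"y":0,"z":0,"rx":0,"ry":0,"rz":-0.135,"jaw":2},
  {"x":0,"y":0,"z":0,"rx":0,"ry":0,"rz":-0.135,"jaw":2},
  {"x":0,"y":0,"z":0,"rx":0,"ry":0,"rz":-0.135,"jaw":2},
])

```text
clock: 5.45
tool_pos: [0.5002, -0.3662, 0.155]
eef_rot: [0.804, 0.594, -0.0, -0.001]
contact_force: [-1.3, 0.0, -1.8]
opening: 0.338
finger_force: 45.0
```

Request:
send_rows([
  {"x":0,"y":0,"z":0,"rx":0,"ry":0,"rz":-0.135,"jaw":2},
  {"x":0,"y":0,"z":0,"rx":0,"ry":0,"rz":-0.11,"jaw":2},
  {"x":0,"y":0,"z":0,"rx":0,"ry":0,"rz":0,"jaw":2},
  {"x":0,"y":0,"z":0,"rx":0,"ry":0,"rz":0,"jaw":2},
  {"x":0,"y":0,"z":0,"rx":0,"ry":0,"rz":0,"jaw":2},
])

```text
clock: 5.95
tool_pos: [0.5009, -0.3665, 0.1561]
eef_rot: [0.728, 0.685, -0.0, -0.0]
contact_force: [0.6, 0.0, -0.9]
opening: 0.338
finger_force: 45.0
```

```bash
python3 - <<'E'
from h import *
s=snap("wrist")
print(onz(s,317,255,get_state()["tool_pos"][2]+.017)-get_state()["tool_pos"])
go([.474,-.158,.155],1.512);print(get_state()["q"].round(2))
E
```

```text
[0.00131138 0.02954178 0.017     ]
t 6.0 at [ 0.501  -0.3665  0.1564] yaw 1.511 shift cm [20.65 -3.95  0.14] rz -0.001 F [-0.4  0.2 -1.8] open 0.338
[ 0.82  0.83 -0.48  1.65  0.5   0.78  0.05]
```

Request:
send_rows([
  {"x":3.4,"y":-0.7,"z":0,"rx":0,"ry":0,"rz":0,"jaw":2},
  {"x":3.4,"y":-0.7,"z":0,"rx":0,"ry":0,"rz":0,"jaw":2},
  {"x":3.4,"y":-0.7,"z":0,"rx":0,"ry":0,"rz":0,"jaw":2},
  {"x":3.4,"y":-0.7,"z":0,"rx":0,"ry":0,"rz":0,"jaw":2},
  {"x":3.4,"y":-0.7,"z":0,"rx":0,"ry":0,"rz":0,"jaw":2},
])

```text
clock: 6.5
tool_pos: [0.4761, -0.1935, 0.157]
eef_rot: [0.728, 0.685, 0.0, 0.0]
contact_force: [0.9, -0.2, -2.3]
opening: 0.334
finger_force: 45.0
```

Request:
send_rows([
  {"x":2.4,"y":-0.5,"z":0,"rx":0,"ry":0,"rz":0,"jaw":2},
  {"x":1,"y":0,"z":0,"rx":0,"ry":0,"rz":0,"jaw":2},
  {"x":0,"y":0,"z":2,"rx":0,"ry":0,"rz":0,"jaw":2},
  {"x":0,"y":0,"z":2,"rx":0,"ry":0,"rz":0,"jaw":2},
  {"x":0,"y":0,"z":1,"rx":0,"ry":0,"rz":0,"jaw":2},
])

```text
clock: 7.0
tool_pos: [0.4732, -0.1615, 0.1056]
eef_rot: [0.728, 0.685, -0.001, 0.0]
contact_force: [-0.9, 0.5, -1.9]
opening: 0.334
finger_force: 45.0
```

```bash
python3 - <<'E'
from h import *
s=snap("wrist","w4"); t=snap("top")
go([.474,-.148,.1055],1.512)
cv2.imwrite("pics/t4.png",cv2.resize(t["img"][220:370,205:435][:,:,::-1],None,fx=3.4,fy=3.4,interpolation=2))
E
```

```text
t 7.1 at [ 0.4728 -0.1612  0.1057] yaw 1.511 shift cm [1.32 0.04 0.02] rz -0.001 F [ 0.3  0.3 -1.2] open 0.339
```

View pics/w4.png

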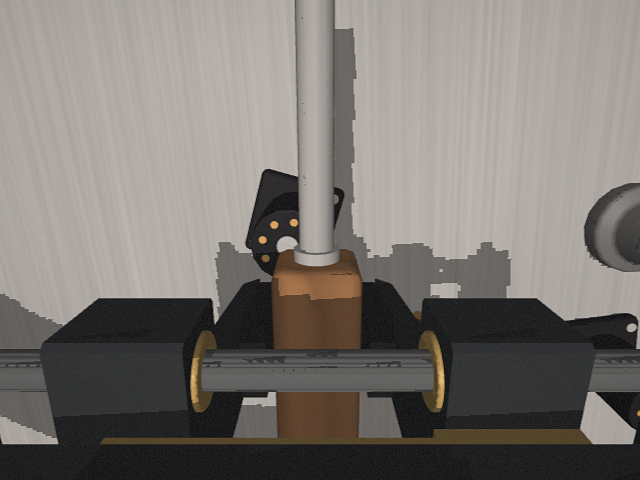

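View pics/t4.png

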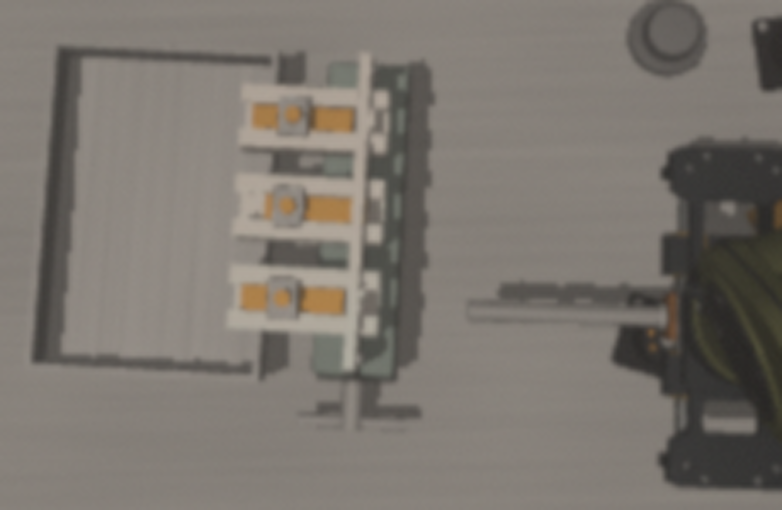

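The top crop shows the drift tip at (468,310) and the shaft back to (665,316). The stub 0 mouth is at (378,306). The shaft runs parallel to the stub and nearly in line with it.

```bash
python3 - <<'E'
from h import *
s=snap("top"); P=lambda u,v,z:onz(s,205+u/3.4,220+v/3.4,z)
tip=P(468,310,.108); root=P(665,316,.108); d=tip-root
st=get_state()["tool_pos"]; print("tip",tip,"ang",np.arctan2(d[1],d[0]),"tip-tcp",tip-st)
a=np.array([np.cos(1.512),np.sin(1.512)]); n=np.array([a[1],-a[0]])
for e in [(.4849,.0348),(.5411,.0307),(.5952,.0262)]:
    v=np.array(e)-tip[:2]; print("along",v@a,"right(+y tool)",v@n)
E
```

```text
tip [ 0.47982736 -0.01887013  0.108     ] ang 1.5157475456050946 tip-tcp [0.00655194 0.14228882 0.0015716 ]
along 0.053875471283310314 right(+y tool) 0.0019100822645298436
along 0.05308500614054373 right(+y tool) 0.05825389439024666
along 0.051771831042443435 right(+y tool) 0.11252484031126153
```

Request:
send_rows([
  {"x":2,"y":0.2,"z":0,"rx":0,"ry":0,"rz":0,"jaw":2},
  {"x":2,"y":0,"z":0,"rx":0,"ry":0,"rz":0,"jaw":2},
  {"x":1.2,"y":0,"z":0,"rx":0,"ry":0,"rz":0,"jaw":2},
  {"x":1,"y":0,"z":0,"rx":0,"ry":0,"rz":0,"jaw":2},
  {"x":1,"y":0,"z":0,"rx":0,"ry":0,"rz":0,"jaw":2},
])

```text
clock: 7.65
tool_pos: [0.4797, -0.0889, 0.1071]
eef_rot: [0.728, 0.686, -0.0, 0.0]
contact_force: [-0.4, 0.2, -1.6]
opening: 0.339
finger_force: 45.0
```

Request:
send_rows([
  {"x":0.8,"y":0,"z":0,"rx":0,"ry":0,"rz":0,"jaw":2},
  {"x":0.8,"y":0,"z":0,"rx":0,"ry":0,"rz":0,"jaw":2},
  {"x":0.8,"y":0,"z":0,"rx":0,"ry":0,"rz":0,"jaw":2},
  {"x":0.8,"y":0,"z":0,"rx":0,"ry":0,"rz":0,"jaw":2},
  {"x":0.8,"y":0,"z":0,"rx":0,"ry":0,"rz":0,"jaw":2},
])

```text
clock: 8.15
tool_pos: [0.4815, -0.0507, 0.1067]
eef_rot: [0.729, 0.685, -0.001, 0.001]
contact_force: [-0.3, -5.6, -0.8]
opening: 0.336
finger_force: 45.0
```

Request:
send_rows([
  {"x":0.8,"y":0,"z":0,"rx":0,"ry":0,"rz":0,"jaw":2},
  {"x":0.8,"y":0,"z":0,"rx":0,"ry":0,"rz":0,"jaw":2},
  {"x":0.8,"y":0,"z":0,"rx":0,"ry":0,"rz":0,"jaw":2},
  {"x":0.8,"y":0,"z":0,"rx":0,"ry":0,"rz":0,"jaw":2},
  {"x":0.8,"y":0,"z":0,"rx":0,"ry":0,"rz":0,"jaw":2},
])

```text
clock: 8.65
tool_pos: [0.4842, -0.0078, 0.1067]
eef_rot: [0.727, 0.686, 0.0, -0.0]
contact_force: [1.5, -0.2, -1.7]
opening: 0.338
finger_force: 45.0
```

```bash
python3 - <<'E'
from h import *
t=snap("top"); go([.474,-.148,.1055],1.512)
cv2.imwrite("pics/t5.png",cv2.resize(t["img"][220:370,205:435][:,:,::-1],None,fx=3.4,fy=3.4,interpolation=2))
E
```

```text
t 8.7 at [ 0.4845 -0.0059  0.1067] yaw 1.515 shift cm [-14.24  -0.25   0.09] rz 0.003 F [ 0.4  1.7 -2.7] open 0.337
```

View pics/t5.png

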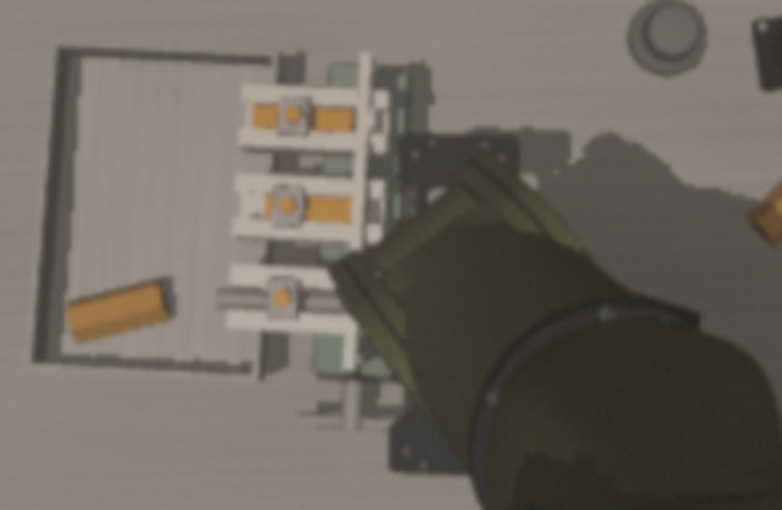

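Standoff 0 lies in the tray at (118,312), and the shaft tip sticks out of stub 0. Backing out and moving to stub 1.

Request:
send_rows([
  {"x":-2,"y":0,"z":0.1,"rx":0,"ry":0,"rz":0,"jaw":2},
  {"x":-3,"y":0,"z":0,"rx":0,"ry":0,"rz":0,"jaw":2},
  {"x":-3,"y":0,"z":0,"rx":0,"ry":0,"rz":0,"jaw":2},
  {"x":-3,"y":0,"z":0,"rx":0,"ry":0,"rz":0,"jaw":2},
  {"x":-2,"y":0,"z":0,"rx":0,"ry":0,"rz":0,"jaw":2},
])

```text
clock: 9.2
tool_pos: [0.4759, -0.1412, 0.1056]
eef_rot: [0.728, 0.685, -0.001, 0.0]
contact_force: [0.9, 0.4, -2.2]
opening: 0.337
finger_force: 45.0
```

Request:
send_rows([
  {"x":0,"y":0,"z":0,"rx":0,"ry":0,"rz":0,"jaw":2},
  {"x":0,"y":1.8,"z":0,"rx":0,"ry":0,"rz":0,"jaw":2},
  {"x":0,"y":1.8,"z":0,"rx":0,"ry":0,"rz":0,"jaw":2},
  {"x":0,"y":1.9,"z":0,"rx":0,"ry":0,"rz":0,"jaw":2},
  {"x":0,"y":0,"z":0,"rx":0,"ry":0,"rz":0,"jaw":2},
])

```text
clock: 9.7
tool_pos: [0.5347, -0.1402, 0.1059]
eef_rot: [0.727, 0.686, 0.002, 0.001]
contact_force: [-0.9, 0.3, -1.0]
opening: 0.338
finger_force: 45.0
```

```bash
cat > tip.py <<'E'
from h import *
# shaft in the top view: least-squares line of bright pixels ahead of the gripper, tip position vs the entry mouths
s=snap("top"); st=get_state(); T=R.from_quat(st["eef_rot"]).as_matrix(); a=T[:,0]; t=st["tool_pos"]
a=T[:,0].copy(); print("pred tip",(t+.1424*a+[0,0,.002]).round(4),"axis yaw",round(np.arctan2(a[1],a[0]),3))
aa=np.array([np.cos(1.512),np.sin(1.512)]); n=np.array([aa[1],-aa[0]]); tip=(t+.1424*a)[:2]-n*0.0028+0
for e in [(.4849,.0348),(.5411,.0307),(.5952,.0262)]:
    v=np.array(e)-tip; print("along",round(v@aa,4),"lat",round(v@n,4))
g=cv2.resize(s["img"][230:330,270:370][:,:,::-1],None,fx=6,fy=6,interpolation=2); cv2.imwrite("pics/tip.png",g)
go(t)
E
python3 tip.py
```

```text
pred tip [0.5405 0.0017 0.1078] axis yaw 1.513
along 0.0298 lat -0.0546
along 0.029 lat 0.0017
along 0.0277 lat 0.056
t 9.75 at [ 0.5323 -0.1405  0.1056] yaw 1.513 shift cm [0. 0. 0.] rz None F [-0.4 -0.  -2. ] open 0.336
```

View pics/tip.png

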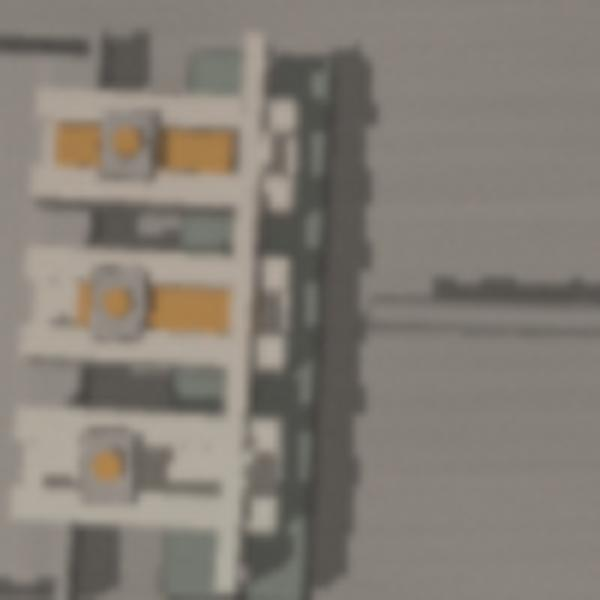

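The tip at (365,312) lines up with stub 1's mouth at (285,312). Pushing.

Request:
send_rows([
  {"x":1.5,"y":0,"z":0,"rx":0,"ry":0,"rz":0,"jaw":2},
  {"x":1.2,"y":0,"z":0,"rx":0,"ry":0,"rz":0,"jaw":2},
  {"x":1,"y":0,"z":0,"rx":0,"ry":0,"rz":0,"jaw":2},
  {"x":1,"y":0,"z":0,"rx":0,"ry":0,"rz":0,"jaw":2},
  {"x":0.7,"y":0,"z":0,"rx":0,"ry":0,"rz":0,"jaw":2},
])

```text
clock: 10.25
tool_pos: [0.5341, -0.0887, 0.1057]
eef_rot: [0.728, 0.686, -0.001, 0.0]
contact_force: [-0.5, -4.5, -1.4]
opening: 0.34
finger_force: 45.0
```

Request:
send_rows([
  {"x":0.7,"y":0,"z":0,"rx":0,"ry":0,"rz":0,"jaw":2},
  {"x":0.7,"y":0,"z":0,"rx":0,"ry":0,"rz":0,"jaw":2},
  {"x":0.7,"y":0,"z":0,"rx":0,"ry":0,"rz":0,"jaw":2},
  {"x":0.7,"y":0,"z":0,"rx":0,"ry":0,"rz":0,"jaw":2},
  {"x":0.7,"y":0,"z":0,"rx":0,"ry":0,"rz":0,"jaw":2},
])

```text
clock: 10.75
tool_pos: [0.5366, -0.0527, 0.1057]
eef_rot: [0.728, 0.686, -0.0, -0.0]
contact_force: [0.3, -4.2, -2.2]
opening: 0.339
finger_force: 45.0
```

Request:
send_rows([
  {"x":0.8,"y":0,"z":0,"rx":0,"ry":0,"rz":0,"jaw":2},
  {"x":0.8,"y":0,"z":0,"rx":0,"ry":0,"rz":0,"jaw":2},
  {"x":0.8,"y":0,"z":0,"rx":0,"ry":0,"rz":0,"jaw":2},
  {"x":0.8,"y":0,"z":0,"rx":0,"ry":0,"rz":0,"jaw":2},
  {"x":0.8,"y":0,"z":0,"rx":0,"ry":0,"rz":0,"jaw":2},
])

```text
clock: 11.25
tool_pos: [0.5391, -0.0117, 0.1057]
eef_rot: [0.727, 0.686, 0.0, -0.0]
contact_force: [0.2, 0.5, -1.7]
opening: 0.337
finger_force: 45.0
```

```bash
cat > tr.py <<'E'
from h import *
t=snap("top"); go([.474,-.148,.1055],1.512)
hsv=cv2.cvtColor(t["img"],cv2.COLOR_RGB2HSV);H,S,V=[hsv[...,i].astype(int) for i in range(3)]
for c in blobs((H>5)&(H<24)&(S>110)&(V>50),12):
    x,y,w,h=cv2.boundingRect(c)
    if 210<x<470 and 220<y<340: print((x,y,w,h),cv2.contourArea(c),rect(t,c,.04))
E
python3 tr.py
```

```text
t 11.3 at [ 0.5394 -0.0098  0.1059] yaw 1.515 shift cm [-1.417e+01 -5.750e+00 -1.000e-02] rz 0.003 F [ 0.4  1.  -1.8] open 0.335
(225, 304, 29, 17) 266.5 (array([0.4835, 0.2085], dtype=float32), [0.0241, 0.0619], -1.342)
(229, 276, 28, 12) 253.0 (array([0.5529, 0.2018], dtype=float32), [0.0241, 0.0611], 1.487)
(426, 267, 26, 25) 262.5 (array([ 0.5474, -0.239 ], dtype=float32), [0.0252, 0.0596], -0.86)
(297, 252, 12, 6) 51.0 (array([0.6095, 0.0653], dtype=float32), [0.0114, 0.0249], 1.544)
(280, 251, 7, 6) 26.0 (array([0.613 , 0.1094], dtype=float32), [0.0114, 0.0136], 1.544)
```

Both are out in the tray. On to stub 2.

Request:
send_rows([
  {"x":-2,"y":0,"z":0,"rx":0,"ry":0,"rz":0,"jaw":2},
  {"x":-3,"y":0,"z":0,"rx":0,"ry":0,"rz":0,"jaw":2},
  {"x":-3,"y":0,"z":0,"rx":0,"ry":0,"rz":0,"jaw":2},
  {"x":-3,"y":0,"z":0,"rx":0,"ry":0,"rz":0,"jaw":2},
  {"x":-2,"y":0,"z":0,"rx":0,"ry":0,"rz":0,"jaw":2},
])

```text
clock: 11.8
tool_pos: [0.5308, -0.1458, 0.1056]
eef_rot: [0.729, 0.685, -0.001, 0.0]
contact_force: [-0.4, -1.2, -2.3]
opening: 0.337
finger_force: 45.0
```

Request:
send_rows([
  {"x":0,"y":0,"z":0,"rx":0,"ry":0,"rz":0,"jaw":2},
  {"x":0,"y":1.8,"z":0,"rx":0,"ry":0,"rz":0,"jaw":2},
  {"x":0,"y":1.8,"z":0,"rx":0,"ry":0,"rz":0,"jaw":2},
  {"x":0,"y":1.8,"z":0,"rx":0,"ry":0,"rz":0,"jaw":2},
  {"x":0,"y":0,"z":0,"rx":0,"ry":0,"rz":0,"jaw":2},
])

```text
clock: 12.3
tool_pos: [0.5882, -0.1442, 0.106]
eef_rot: [0.727, 0.686, 0.002, 0.001]
contact_force: [-0.1, 0.7, -2.2]
opening: 0.334
finger_force: 45.0
```

```bash
python3 tip.py; python3 -c "
import cv2,numpy as np
g=cv2.imread('pics/tip.png'); V=g.max(2).astype(int)
for u in (380,450,520,580): print(u,V[60:240:6,u])"
```

```text
pred tip [ 0.5943 -0.0023  0.1078] axis yaw 1.513
along 0.0306 lat -0.1086
along 0.0298 lat -0.0522
along 0.0285 lat 0.0021
t 12.35 at [ 0.5861 -0.1445  0.1057] yaw 1.513 shift cm [0. 0. 0.] rz None F [ 0.   0.6 -1.8] open 0.337
380 [137 135 135 134 136 136 135 130 126 124 126 133 136 129 121 122 129 131
 125 122 126 131 132 134 136 138 139 137 136 137]
450 [137 136 136 137 137 136 135 134 135 136 137 137 135 119 107 116 130 134
 125 112 118 131 134 135 137 138 137 136 135 136]
520 [135 134 135 136 136 135 133 133 133 135 136 137 134 117  99 106 124 133
 129 118 120 131 135 136 137 138 137 135 135 135]
580 [133 133 135 135 135 135 133 132 132 134 134 134 134 130 113 107 118 129
 131 122 118 125 131 135 138 137 136 135 135 135]
```

Request:
send_rows([
  {"x":1.5,"y":0.1,"z":0,"rx":0,"ry":0,"rz":0,"jaw":2},
  {"x":1.2,"y":0,"z":0,"rx":0,"ry":0,"rz":0,"jaw":2},
  {"x":1,"y":0,"z":0,"rx":0,"ry":0,"rz":0,"jaw":2},
  {"x":1,"y":0,"z":0,"rx":0,"ry":0,"rz":0,"jaw":2},
  {"x":0.7,"y":0,"z":0,"rx":0,"ry":0,"rz":0,"jaw":2},
])

```text
clock: 12.85
tool_pos: [0.5892, -0.0916, 0.1058]
eef_rot: [0.727, 0.686, -0.001, 0.0]
contact_force: [0.4, -4.0, -1.8]
opening: 0.336
finger_force: 45.0
```

Request:
send_rows([
  {"x":0.7,"y":0,"z":0,"rx":0,"ry":0,"rz":0,"jaw":2},
  {"x":0.7,"y":0,"z":0,"rx":0,"ry":0,"rz":0,"jaw":2},
  {"x":0.7,"y":0,"z":0,"rx":0,"ry":0,"rz":0,"jaw":2},
  {"x":0.7,"y":0,"z":0,"rx":0,"ry":0,"rz":0,"jaw":2},
  {"x":0.7,"y":0,"z":0,"rx":0,"ry":0,"rz":0,"jaw":2},
])

```text
clock: 13.35
tool_pos: [0.5912, -0.0601, 0.1057]
eef_rot: [0.729, 0.685, -0.002, 0.001]
contact_force: [-0.9, -5.0, -0.9]
opening: 0.34
finger_force: 45.0
```

Request:
send_rows([
  {"x":0.8,"y":0,"z":0,"rx":0,"ry":0,"rz":0,"jaw":2},
  {"x":0.8,"y":0,"z":0,"rx":0,"ry":0,"rz":0,"jaw":2},
  {"x":0.8,"y":0,"z":0,"rx":0,"ry":0,"rz":0,"jaw":2},
  {"x":0.8,"y":0,"z":0,"rx":0,"ry":0,"rz":0,"jaw":2},
  {"x":0.8,"y":0,"z":0,"rx":0,"ry":0,"rz":0,"jaw":2},
])

```text
clock: 13.85
tool_pos: [0.5939, -0.016, 0.1057]
eef_rot: [0.727, 0.686, 0.0, -0.0]
contact_force: [0.2, 0.3, -1.7]
opening: 0.335
finger_force: 45.0
```

```bash
python3 tr.py
```

```text
t 13.9 at [ 0.5941 -0.0139  0.1058] yaw 1.515 shift cm [-1.406e+01 -1.123e+01 -1.000e-02] rz 0.003 F [ 0.1  1.5 -2.1] open 0.336
(225, 304, 29, 17) 267.5 (array([0.4834, 0.2088], dtype=float32), [0.0241, 0.0624], -1.342)
(229, 276, 28, 12) 252.5 (array([0.5529, 0.2018], dtype=float32), [0.0241, 0.0611], 1.487)
(230, 251, 27, 12) 243.0 (array([0.6075, 0.1999], dtype=float32), [0.0238, 0.0606], 1.481)
```

All three standoffs are in the tray and the stubs are empty. Returning the drift to the mat.

Request:
send_rows([
  {"x":-2,"y":0,"z":0,"rx":0,"ry":0,"rz":0,"jaw":2},
  {"x":-3.5,"y":0,"z":0,"rx":0,"ry":0,"rz":0,"jaw":2},
  {"x":-3.5,"y":0,"z":0,"rx":0,"ry":0,"rz":0,"jaw":2},
  {"x":-3.5,"y":0,"z":0,"rx":0,"ry":0,"rz":0,"jaw":2},
  {"x":-2.5,"y":0,"z":0,"rx":0,"ry":0,"rz":0,"jaw":2},
])

```text
clock: 14.4
tool_pos: [0.5844, -0.1703, 0.1055]
eef_rot: [0.728, 0.685, -0.001, 0.0]
contact_force: [0.1, 0.2, -1.7]
opening: 0.339
finger_force: 45.0
```

Request:
send_rows([
  {"x":-0.5,"y":0,"z":-2,"rx":0,"ry":0,"rz":0,"jaw":2},
  {"x":0,"y":0,"z":-3,"rx":0,"ry":0,"rz":0,"jaw":2},
  {"x":-3.4,"y":-1.2,"z":0,"rx":0,"ry":0,"rz":0,"jaw":2},
  {"x":-3.4,"y":-1.2,"z":0,"rx":0,"ry":0,"rz":0,"jaw":2},
  {"x":-3.4,"y":-1.2,"z":0,"rx":0,"ry":0,"rz":0,"jaw":2},
])

```text
clock: 14.9
tool_pos: [0.5424, -0.2727, 0.156]
eef_rot: [0.727, 0.686, 0.0, 0.0]
contact_force: [0.8, 0.4, -2.2]
opening: 0.335
finger_force: 45.0
```

Request:
send_rows([
  {"x":-3.4,"y":-1.2,"z":0,"rx":0,"ry":0,"rz":0,"jaw":2},
  {"x":-3.4,"y":-1.2,"z":0,"rx":0,"ry":0,"rz":0,"jaw":2},
  {"x":-3,"y":-1.2,"z":0,"rx":0,"ry":0,"rz":0,"jaw":2},
  {"x":0,"y":0,"z":0,"rx":0,"ry":0,"rz":0.13,"jaw":2},
  {"x":0,"y":0,"z":0,"rx":0,"ry":0,"rz":0.13,"jaw":2},
])

```text
clock: 15.4
tool_pos: [0.4999, -0.3692, 0.1554]
eef_rot: [0.813, 0.582, -0.0, -0.0]
contact_force: [1.1, -0.2, -1.2]
opening: 0.341
finger_force: 45.0
```

Request:
send_rows([
  {"x":0,"y":0,"z":0,"rx":0,"ry":0,"rz":0.135,"jaw":2},
  {"x":0,"y":0,"z":0,"rx":0,"ry":0,"rz":0.135,"jaw":2},
  {"x":0,"y":0,"z":0,"rx":0,"ry":0,"rz":0.135,"jaw":2},
  {"x":0,"y":0,"z":0,"rx":0,"ry":0,"rz":0.135,"jaw":2},
  {"x":0,"y":0,"z":0,"rx":0,"ry":0,"rz":0.135,"jaw":2},
])

```text
clock: 15.9
tool_pos: [0.5012, -0.3671, 0.1556]
eef_rot: [0.959, 0.282, 0.0, -0.0]
contact_force: [-0.7, 0.2, -2.5]
opening: 0.335
finger_force: 45.0
```

Request:
send_rows([
  {"x":0,"y":0,"z":0,"rx":0,"ry":0,"rz":0.135,"jaw":2},
  {"x":0,"y":0,"z":0,"rx":0,"ry":0,"rz":0.135,"jaw":2},
  {"x":0,"y":0,"z":0,"rx":0,"ry":0,"rz":0.135,"jaw":2},
  {"x":0,"y":0,"z":0,"rx":0,"ry":0,"rz":0.135,"jaw":2},
  {"x":0,"y":0,"z":0,"rx":0,"ry":0,"rz":0.12,"jaw":2},
])

```text
clock: 16.4
tool_pos: [0.5013, -0.367, 0.1556]
eef_rot: [0.999, -0.044, 0.0, -0.0]
contact_force: [0.3, 0.6, -1.1]
opening: 0.339
finger_force: 45.0
```

```bash
python3 - <<'E'
from h import *
s=snap("wrist","w6"); go([.501,-.3668,.0185],-.08)
E
```

```text
t 16.45 at [ 0.5015 -0.3669  0.1556] yaw -0.092 shift cm [-0.05  0.   13.71] rz -0.012 F [ 0.1 -0.6 -2.3] open 0.337
```

View pics/w6.png

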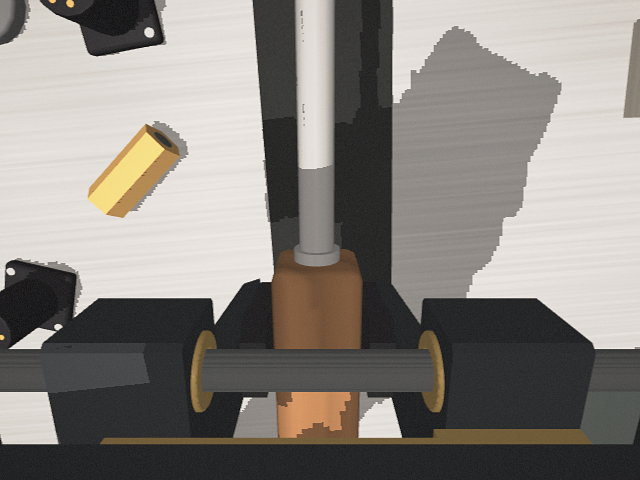

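The drift hangs over the mat just as when it was picked up (collar at (317,255), shaft central). Lowering and releasing.

Request:
send_rows([
  {"x":0,"y":0,"z":4,"rx":0,"ry":0,"rz":-0.01,"jaw":2},
  {"x":0,"y":0,"z":4,"rx":0,"ry":0,"rz":0,"jaw":2},
  {"x":0,"y":0,"z":3,"rx":0,"ry":0,"rz":0,"jaw":2},
  {"x":0,"y":0,"z":1.5,"rx":0,"ry":0,"rz":0,"jaw":2},
  {"x":0,"y":0,"z":0.7,"rx":0,"ry":0,"rz":0,"jaw":2},
])

```text
clock: 16.95
tool_pos: [0.5007, -0.3669, 0.0224]
eef_rot: [0.999, -0.036, -0.001, -0.001]
contact_force: [-1.0, 0.5, -1.4]
opening: 0.338
finger_force: 45.0
```

Request:
send_rows([
  {"x":0,"y":0,"z":0.4,"rx":0,"ry":0,"rz":0,"jaw":2},
  {"x":0,"y":0,"z":0.1,"rx":0,"ry":0,"rz":0,"jaw":2},
  {"x":0,"y":0,"z":0.1,"rx":0,"ry":0,"rz":0,"jaw":2},
  {"x":0,"y":0,"z":0,"rx":0,"ry":0,"rz":0,"jaw":2},
  {"x":0,"y":0,"z":0,"rx":0,"ry":0,"rz":0,"jaw":2},
])

```text
clock: 17.45
tool_pos: [0.5015, -0.3679, 0.0185]
eef_rot: [0.999, -0.037, 0.001, 0.0]
contact_force: [-0.6, 0.7, -2.0]
opening: 0.338
finger_force: 45.0
```

Request:
send_rows([
  {"x":0,"y":0,"z":0.1,"rx":0,"ry":0,"rz":0,"jaw":2},
  {"x":0,"y":0,"z":0,"rx":0,"ry":0,"rz":0,"jaw":3.5},
  {"x":0,"y":0,"z":0,"rx":0,"ry":0,"rz":0,"jaw":5.5},
  {"x":0,"y":0,"z":0,"rx":0,"ry":0,"rz":0,"jaw":7},
  {"x":0,"y":0,"z":0,"rx":0,"ry":0,"rz":0,"jaw":7},
])

```text
clock: 17.95
tool_pos: [0.5012, -0.3677, 0.0169]
eef_rot: [0.999, -0.037, 0.0, 0.0]
contact_force: [0.5, 0.2, 0.4]
opening: 0.647
finger_force: 0.0
```

Request:
send_rows([
  {"x":0,"y":0,"z":0,"rx":0,"ry":0,"rz":0,"jaw":7},
  {"x":0,"y":0,"z":-2,"rx":0,"ry":0,"rz":0,"jaw":7},
  {"x":0,"y":0,"z":-4,"rx":0,"ry":0,"rz":0,"jaw":7},
  {"x":0,"y":0,"z":-5,"rx":0,"ry":0,"rz":0,"jaw":7},
  {"x":0,"y":0,"z":-4,"rx":0,"ry":0,"rz":0,"jaw":7},
])

```text
clock: 18.45
tool_pos: [0.5013, -0.3678, 0.1691]
eef_rot: [0.999, -0.037, 0.001, 0.0]
contact_force: [0.2, 0.1, -0.3]
opening: 0.795
finger_force: 0.0
```

Request:
send_rows([
  {"x":0,"y":0,"z":-1,"rx":0,"ry":0,"rz":0,"jaw":8.8},
  {"x":0,"y":0,"z":0,"rx":0,"ry":0,"rz":0,"jaw":8.8},
  {"x":0,"y":0,"z":0,"rx":0,"ry":0,"rz":0,"jaw":8.8},
  {"x":0,"y":0,"z":0,"rx":0,"ry":0,"rz":0,"jaw":8.8},
  {"x":0,"y":0,"z":0,"rx":0,"ry":0,"rz":0,"jaw":8.8},
])

```text
clock: 18.95
tool_pos: [0.5003, -0.367, 0.175]
eef_rot: [0.999, -0.037, -0.001, -0.001]
contact_force: [-0.6, -0.3, 0.2]
opening: 0.992
finger_force: 0.0
```

```bash
cat > parts.py <<'E'
from h import *
import sys
s=snap("wrist",sys.argv[1] if len(sys.argv)>1 else None)
hsv=cv2.cvtColor(s["img"],cv2.COLOR_RGB2HSV);H,S,V=[hsv[...,i].astype(int) for i in range(3)]
m=(H>5)&(H<28)&(S>90)&(V>60); m[330:]=0
for c in blobs(m,150): print("orange",cv2.boundingRect(c),rect(s,c,.013),rect(s,c,.02)[0],rect(s,c,.033))
m=(V<60); m[290:]=0
for c in blobs(m,800):
    x,y,w,h=cv2.boundingRect(c); print("dark",(x,y,w,h),cv2.contourArea(c),rect(s,c,.005))
go(get_state()["tool_pos"])
E
python3 parts.py
```

```text
orange (297, 184, 43, 122) (array([ 0.4753, -0.3661], dtype=float32), [0.0319, 0.0984], -0.063) [ 0.4775 -0.3662] (array([ 0.4817, -0.3665], dtype=float32), [0.0298, 0.0917], -0.063)
orange (103, 119, 86, 88) (array([ 0.547, -0.243], dtype=float32), [0.0298, 0.0714], -0.886) [ 0.5475 -0.246 ] (array([ 0.5485, -0.2517], dtype=float32), [0.0278, 0.0666], -0.886)
dark (0, 246, 89, 44) 2511.5 (array([ 0.4713, -0.1414], dtype=float32), [0.0371, 0.0763], 1.499)
dark (322, 0, 69, 290) 16131.5 (array([ 0.5402, -0.3996], dtype=float32), [0.046, 0.2129], -0.04)
dark (260, 0, 51, 290) 9923.5 (array([ 0.5439, -0.348 ], dtype=float32), [0.034, 0.2115], -0.074)
dark (64, 0, 112, 55) 3959.0 (array([ 0.6408, -0.2417], dtype=float32), [0.0337, 0.0732], 1.497)
t 19.0 at [ 0.5004 -0.3671  0.1752] yaw -0.073 shift cm [0. 0. 0.] rz None F [ 0.2 -0.5 -1.2] open 0.998
```

The drift is back on the mat. Now the loose standoff, at about (0.5475, −0.246) with its long axis at −0.886 rad.

Request:
send_rows([
  {"x":1.3,"y":-4.1,"z":0,"rx":0,"ry":0,"rz":0,"jaw":8.8},
  {"x":1.3,"y":-4.1,"z":0,"rx":0,"ry":0,"rz":0,"jaw":8.8},
  {"x":1.3,"y":-4.1,"z":0,"rx":0,"ry":0,"rz":0,"jaw":8.8},
  {"x":0,"y":0,"z":0,"rx":0,"ry":0,"rz":0.135,"jaw":8.8},
  {"x":0,"y":0,"z":0,"rx":0,"ry":0,"rz":0.135,"jaw":8.8},
])

```text
clock: 19.5
tool_pos: [0.5497, -0.2453, 0.176]
eef_rot: [0.985, -0.172, -0.0, -0.001]
contact_force: [0.2, -0.4, -0.6]
opening: 0.999
finger_force: 0.0
```

Request:
send_rows([
  {"x":0,"y":0,"z":0,"rx":0,"ry":0,"rz":0.135,"jaw":8.8},
  {"x":0,"y":0,"z":0,"rx":0,"ry":0,"rz":0.135,"jaw":8.8},
  {"x":0,"y":0,"z":0,"rx":0,"ry":0,"rz":0.135,"jaw":8.8},
  {"x":0,"y":0,"z":0,"rx":0,"ry":0,"rz":0.135,"jaw":8.8},
  {"x":-5,"y":0,"z":0,"rx":0,"ry":0,"rz":0,"jaw":7},
])

```text
clock: 20.0
tool_pos: [0.5208, -0.2141, 0.1765]
eef_rot: [0.902, -0.431, 0.004, 0.002]
contact_force: [-0.3, 0.9, -0.3]
opening: 0.927
finger_force: 0.0
```

```bash
python3 parts.py w7; python3 -c "
from h import *
go([.5478,-.247,.016],-.886)"
```

```text
orange (293, 121, 41, 89) (array([ 0.5473, -0.243 ], dtype=float32), [0.0293, 0.0643], -0.885) [ 0.5477 -0.2436] (array([ 0.5484, -0.2446], dtype=float32), [0.0274, 0.06], -0.885)
orange (441, 23, 128, 127) (array([ 0.4752, -0.3685], dtype=float32), [0.0387, 0.0973], -0.064) [ 0.4773 -0.3661] (array([ 0.4811, -0.3617], dtype=float32), [0.0361, 0.0908], -0.064)
dark (152, 12, 101, 101) 6146.0 (array([ 0.6585, -0.25  ], dtype=float32), [0.0498, 0.0651], 0.085)
dark (326, 0, 292, 197) 19228.0 (array([ 0.5062, -0.3754], dtype=float32), [0.0893, 0.2056], -0.042)
t 20.05 at [ 0.5073 -0.2012  0.174 ] yaw -0.882 shift cm [0. 0. 0.] rz None F [-9.2  7.2 -1.8] open 0.887
t 20.05 at [ 0.5073 -0.2012  0.174 ] yaw -0.882 shift cm [ 6.37 -0.32 15.69] rz 0.004 F [-9.2  7.2 -1.8] open 0.887
```

Request:
send_rows([
  {"x":3,"y":-0.4,"z":0,"rx":0,"ry":0,"rz":0,"jaw":7},
  {"x":2.5,"y":0,"z":2,"rx":0,"ry":0,"rz":0,"jaw":7},
  {"x":0,"y":0,"z":3,"rx":0,"ry":0,"rz":0,"jaw":7},
  {"x":0,"y":0,"z":0,"rx":0,"ry":0,"rz":0,"jaw":7},
  {"x":0,"y":0,"z":0,"rx":0,"ry":0,"rz":0,"jaw":7},
])

```text
clock: 20.55
tool_pos: [0.5545, -0.2484, 0.1262]
eef_rot: [0.904, -0.427, -0.001, -0.0]
contact_force: [-0.2, -1.1, 0.8]
opening: 0.795
finger_force: 0.0
```

```bash
python3 -c "
from h import *
go([.5477,-.2436,.014],-.886)"
```

```text
t 20.55 at [ 0.5545 -0.2484  0.1262] yaw -0.883 shift cm [-0.77  0.21 11.22] rz 0.003 F [-0.2 -1.1  0.8] open 0.795
```

Request:
send_rows([
  {"x":-0.7,"y":0.2,"z":4,"rx":0,"ry":0,"rz":0,"jaw":7},
  {"x":0,"y":0,"z":4,"rx":0,"ry":0,"rz":0,"jaw":7},
  {"x":0,"y":0,"z":2.2,"rx":0,"ry":0,"rz":0,"jaw":7},
  {"x":0,"y":0,"z":0.9,"rx":0,"ry":0,"rz":0,"jaw":7},
  {"x":0,"y":0,"z":0,"rx":0,"ry":0,"rz":0,"jaw":6},
])

```text
clock: 21.05
tool_pos: [0.5493, -0.2448, 0.0159]
eef_rot: [0.904, -0.427, -0.0, -0.0]
contact_force: [0.3, -0.2, 0.6]
opening: 0.731
finger_force: 0.0
```

Request:
send_rows([
  {"x":0,"y":0,"z":0,"rx":0,"ry":0,"rz":0,"jaw":4},
  {"x":0,"y":0,"z":0,"rx":0,"ry":0,"rz":0,"jaw":2},
  {"x":0,"y":0,"z":0,"rx":0,"ry":0,"rz":0,"jaw":1.5},
  {"x":0,"y":0,"z":0,"rx":0,"ry":0,"rz":0,"jaw":1.5},
  {"x":0,"y":0,"z":0,"rx":0,"ry":0,"rz":0,"jaw":1.5},
], grip_force=35)

```text
clock: 21.55
tool_pos: [0.5496, -0.2451, 0.0164]
eef_rot: [0.904, -0.427, 0.001, -0.0]
contact_force: [-0.0, 0.4, 3.2]
opening: 0.316
finger_force: 35.0
```

Request:
send_rows([
  {"x":0,"y":0,"z":-1,"rx":0,"ry":0,"rz":0,"jaw":1.5},
  {"x":0,"y":0,"z":-4,"rx":0,"ry":0,"rz":0,"jaw":1.5},
  {"x":0,"y":0,"z":-5,"rx":0,"ry":0,"rz":0,"jaw":1.5},
  {"x":0,"y":0,"z":-5,"rx":0,"ry":0,"rz":0,"jaw":1.5},
  {"x":0,"y":0,"z":-4,"rx":0,"ry":0,"rz":0,"jaw":1.5},
])

```text
clock: 22.05
tool_pos: [0.5493, -0.2452, 0.2089]
eef_rot: [0.904, -0.428, 0.001, 0.0]
contact_force: [0.7, 0.0, -1.4]
opening: 0.321
finger_force: 35.0
```

Request:
send_rows([
  {"x":0,"y":0,"z":0,"rx":0,"ry":0,"rz":-0.135,"jaw":1.5},
  {"x":0,"y":0,"z":0,"rx":0,"ry":0,"rz":-0.135,"jaw":1.5},
  {"x":0,"y":0,"z":0,"rx":0,"ry":0,"rz":-0.135,"jaw":1.5},
  {"x":0,"y":0,"z":0,"rx":0,"ry":0,"rz":-0.135,"jaw":1.5},
  {"x":0,"y":0,"z":0,"rx":0,"ry":0,"rz":-0.135,"jaw":1.5},
])

```text
clock: 22.55
tool_pos: [0.5486, -0.2449, 0.2061]
eef_rot: [0.995, -0.101, -0.0, 0.0]
contact_force: [0.1, -1.1, -2.8]
opening: 0.325
finger_force: 35.0
```

Request:
send_rows([
  {"x":0,"y":0,"z":0,"rx":0,"ry":0,"rz":-0.135,"jaw":1.5},
  {"x":0,"y":0,"z":0,"rx":0,"ry":0,"rz":-0.135,"jaw":1.5},
  {"x":0,"y":0,"z":0,"rx":0,"ry":0,"rz":-0.135,"jaw":1.5},
  {"x":0,"y":0,"z":0,"rx":0,"ry":0,"rz":-0.135,"jaw":1.5},
  {"x":0,"y":0,"z":0,"rx":0,"ry":0,"rz":-0.135,"jaw":1.5},
])

```text
clock: 23.05
tool_pos: [0.5486, -0.2451, 0.206]
eef_rot: [0.972, 0.234, -0.001, 0.0]
contact_force: [0.2, -0.0, -2.2]
opening: 0.319
finger_force: 35.0
```

Request:
send_rows([
  {"x":0,"y":0,"z":0,"rx":0,"ry":0,"rz":-0.135,"jaw":1.5},
  {"x":0,"y":0,"z":0,"rx":0,"ry":0,"rz":-0.135,"jaw":1.5},
  {"x":0,"y":0,"z":0,"rx":0,"ry":0,"rz":-0.135,"jaw":1.5},
  {"x":0,"y":0,"z":0,"rx":0,"ry":0,"rz":-0.135,"jaw":1.5},
  {"x":0,"y":0,"z":0,"rx":0,"ry":0,"rz":-0.135,"jaw":1.5},
])

```text
clock: 23.55
tool_pos: [0.5485, -0.2453, 0.2059]
eef_rot: [0.84, 0.543, -0.001, 0.0]
contact_force: [0.6, -0.6, -1.2]
opening: 0.319
finger_force: 35.0
```

Request:
send_rows([
  {"x":0,"y":0,"z":0,"rx":0,"ry":0,"rz":-0.135,"jaw":1.5},
  {"x":0,"y":0,"z":0,"rx":0,"ry":0,"rz":-0.135,"jaw":1.5},
  {"x":0,"y":0,"z":0,"rx":0,"ry":0,"rz":-0.1,"jaw":1.5},
  {"x":4,"y":-0.5,"z":0,"rx":0,"ry":0,"rz":0,"jaw":1.5},
  {"x":4,"y":-0.5,"z":0,"rx":0,"ry":0,"rz":0,"jaw":1.5},
])

```text
clock: 24.05
tool_pos: [0.5431, -0.1655, 0.2056]
eef_rot: [0.729, 0.684, -0.001, 0.0]
contact_force: [1.2, 1.4, -1.6]
opening: 0.323
finger_force: 35.0
```

Request:
send_rows([
  {"x":4,"y":-0.5,"z":0,"rx":0,"ry":0,"rz":0,"jaw":1.5},
  {"x":4,"y":-0.5,"z":0,"rx":0,"ry":0,"rz":0,"jaw":1.5},
  {"x":4,"y":-0.5,"z":0,"rx":0,"ry":0,"rz":0,"jaw":1.5},
  {"x":4,"y":-0.5,"z":0,"rx":0,"ry":0,"rz":0,"jaw":1.5},
  {"x":4,"y":-0.5,"z":0,"rx":0,"ry":0,"rz":0,"jaw":1.5},
])

```text
clock: 24.55
tool_pos: [0.5302, 0.0375, 0.206]
eef_rot: [0.728, 0.686, -0.001, 0.0]
contact_force: [0.7, 0.6, -1.9]
opening: 0.318
finger_force: 35.0
```

Request:
send_rows([
  {"x":4,"y":-0.5,"z":0,"rx":0,"ry":0,"rz":0,"jaw":1.5},
  {"x":4,"y":-0.5,"z":0,"rx":0,"ry":0,"rz":0,"jaw":1.5},
  {"x":4,"y":-0.5,"z":0,"rx":0,"ry":0,"rz":0,"jaw":1.5},
  {"x":4,"y":-0.5,"z":0,"rx":0,"ry":0,"rz":0,"jaw":1.5},
  {"x":0,"y":0,"z":0,"rx":0,"ry":0,"rz":0,"jaw":1.5},
])

```text
clock: 25.05
tool_pos: [0.5187, 0.2056, 0.2066]
eef_rot: [0.724, 0.69, 0.002, -0.002]
contact_force: [-0.2, 0.3, -1.4]
opening: 0.318
finger_force: 35.0
```

```bash
python3 -c "
from h import *
t=snap('top')
go([.518,.207,.064],1.513)"
```

```text
t 25.1 at [0.5193 0.2012 0.2062] yaw 1.518 shift cm [ 0.55 -0.16 14.22] rz 0.005 F [-1.  -1.1 -1.7] open 0.318
```

Request:
send_rows([
  {"x":0.3,"y":-0.1,"z":4,"rx":0,"ry":0,"rz":0,"jaw":1.5},
  {"x":0,"y":0,"z":4,"rx":0,"ry":0,"rz":0,"jaw":1.5},
  {"x":0,"y":0,"z":3.5,"rx":0,"ry":0,"rz":0,"jaw":1.5},
  {"x":0,"y":0,"z":1.5,"rx":0,"ry":0,"rz":0,"jaw":1.5},
  {"x":0,"y":0,"z":0.8,"rx":0,"ry":0,"rz":0,"jaw":1.5},
])

```text
clock: 25.6
tool_pos: [0.5188, 0.1981, 0.0662]
eef_rot: [0.728, 0.685, -0.002, 0.0]
contact_force: [0.5, -0.1, -1.3]
opening: 0.318
finger_force: 35.0
```

Request:
send_rows([
  {"x":0,"y":0,"z":0.3,"rx":0,"ry":0,"rz":0,"jaw":1.5},
  {"x":0,"y":0,"z":0,"rx":0,"ry":0,"rz":0,"jaw":2.8},
  {"x":0,"y":0,"z":0,"rx":0,"ry":0,"rz":0,"jaw":4.5},
  {"x":0,"y":0,"z":0,"rx":0,"ry":0,"rz":0,"jaw":6},
  {"x":0,"y":0,"z":0,"rx":0,"ry":0,"rz":0,"jaw":6},
])

```text
clock: 26.1
tool_pos: [0.52, 0.2007, 0.0656]
eef_rot: [0.728, 0.686, 0.001, 0.0]
contact_force: [-0.3, -0.8, -0.6]
opening: 0.563
finger_force: 0.0
```

Request:
send_rows([
  {"x":0,"y":0,"z":0,"rx":0,"ry":0,"rz":0,"jaw":7},
  {"x":0,"y":0,"z":-4,"rx":0,"ry":0,"rz":0,"jaw":7},
  {"x":0,"y":0,"z":-5,"rx":0,"ry":0,"rz":0,"jaw":8},
  {"x":0,"y":0,"z":-5,"rx":0,"ry":0,"rz":0,"jaw":8.8},
  {"x":0,"y":0,"z":-1,"rx":0,"ry":0,"rz":0,"jaw":8.8},
])

```text
clock: 26.6
tool_pos: [0.522, 0.2023, 0.2202]
eef_rot: [0.728, 0.686, 0.005, 0.001]
contact_force: [0.8, -0.6, 0.3]
opening: 0.992
finger_force: 0.0
```

Request:
send_rows([
  {"x":-4,"y":0,"z":0,"rx":0,"ry":0,"rz":0,"jaw":8.8},
  {"x":-4,"y":0,"z":0,"rx":0,"ry":0,"rz":0,"jaw":8.8},
  {"x":-4,"y":0,"z":0,"rx":0,"ry":0,"rz":0,"jaw":8.8},
  {"x":-4,"y":0,"z":0,"rx":0,"ry":0,"rz":0,"jaw":8.8},
  {"x":-4,"y":0,"z":0,"rx":0,"ry":0,"rz":0,"jaw":8.8},
])

```text
clock: 27.1
tool_pos: [0.5071, -0.0007, 0.2144]
eef_rot: [0.728, 0.686, -0.0, -0.0]
contact_force: [0.3, -0.2, 0.6]
opening: 0.999
finger_force: 0.0
```

Request:
send_rows([
  {"x":-4,"y":0.8,"z":0,"rx":0,"ry":0,"rz":0,"jaw":8.8},
  {"x":-4,"y":0.8,"z":0,"rx":0,"ry":0,"rz":0,"jaw":8.8},
  {"x":0,"y":0,"z":0,"rx":0,"ry":0,"rz":0,"jaw":8.8},
  {"x":0,"y":0,"z":0,"rx":0,"ry":0,"rz":0,"jaw":8.8},
  {"x":0,"y":0,"z":0,"rx":0,"ry":0,"rz":0,"jaw":8.8},
])

```text
clock: 27.6
tool_pos: [0.5187, -0.0784, 0.2146]
eef_rot: [0.727, 0.687, 0.0, -0.0]
contact_force: [-1.0, 0.8, 0.1]
opening: 1.001
finger_force: 0.0
```

```bash
python3 tr.py; python3 - <<'E'
from h import *
t=snap("top","t8")
hsv=cv2.cvtColor(t["img"],cv2.COLOR_RGB2HSV);V=hsv[...,2]
for c in blobs((V<60)&(hsv[...,1]<90),60):
    x,y,w,h=cv2.boundingRect(c)
    if 100<x<475 and y>180: print((x,y,w,h),rect(t,c,.003))
E
```

```text
t 27.65 at [ 0.5188 -0.078   0.2147] yaw 1.515 shift cm [-7.25 -4.08 10.91] rz 0.003 F [-0.1  0.5 -0.2] open 0.997
(225, 291, 33, 30) 547.5 (array([0.4988, 0.2045], dtype=float32), [0.0641, 0.0708], 1.545)
(229, 276, 28, 12) 251.5 (array([0.5529, 0.2018], dtype=float32), [0.0239, 0.0611], 1.487)
(230, 251, 27, 12) 244.0 (array([0.6076, 0.1999], dtype=float32), [0.0239, 0.0606], 1.485)
(118, 251, 11, 93) (array([0.5279, 0.4855], dtype=float32), [0.0236, 0.2136], 0.036)
(182, 245, 10, 93) (array([0.5379, 0.3373], dtype=float32), [0.0091, 0.2139], 0.089)
(362, 232, 66, 59) (array([ 0.619 , -0.1402], dtype=float32), [0.1264, 0.1369], 0.622)
(359, 227, 281, 253) (array([ 0.3894, -0.3895], dtype=float32), [0.4983, 0.6835], 0.557)
(427, 226, 22, 19) (array([ 0.6526, -0.2499], dtype=float32), [0.0288, 0.0522], 0.73)
```

View pics/t8.png

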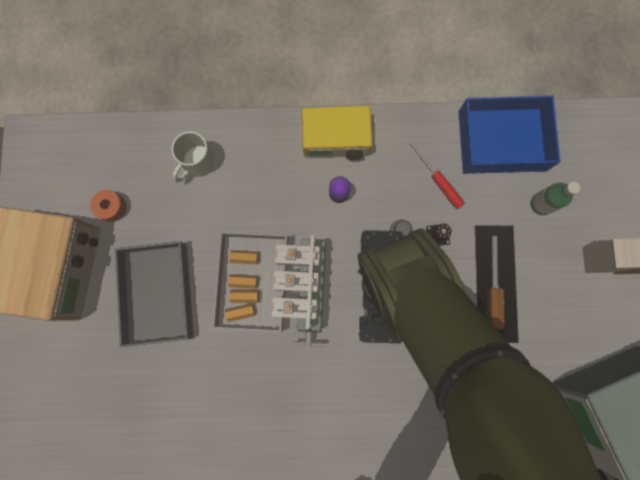

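The top view shows four standoffs flat in the tray (rows 258, 281, 297 and 312) and the drift on the mat. The adapter at (440,234) hasn't moved, and the other one is hidden under the arm.

Request:
send_rows([
  {"x":-3.5,"y":-1.7,"z":0,"rx":0,"ry":0,"rz":0,"jaw":8.8},
  {"x":-3.5,"y":-1.7,"z":0,"rx":0,"ry":0,"rz":0,"jaw":8.8},
  {"x":-3.5,"y":-1.7,"z":0,"rx":0,"ry":0,"rz":0,"jaw":8.8},
  {"x":0,"y":0,"z":0,"rx":0,"ry":0,"rz":0,"jaw":8.8},
  {"x":0,"y":0,"z":0,"rx":0,"ry":0,"rz":0,"jaw":8.8},
])

```text
clock: 28.2
tool_pos: [0.4618, -0.1813, 0.2148]
eef_rot: [0.728, 0.686, 0.0, 0.0]
contact_force: [0.4, 0.6, -0.6]
opening: 1.0
finger_force: 0.0
```

```bash
cat > ad.py <<'E'
from h import *
import sys
s=snap("wrist",sys.argv[1]); hsv=cv2.cvtColor(s["img"],cv2.COLOR_RGB2HSV);H,S,V=[hsv[...,i].astype(int) for i in range(3)]
m=(H>5)&(H<28)&(S>110)&(V>110); m[325:]=0
c=[np.array(b[:,0].mean(0)) for b in blobs(m,4) if cv2.contourArea(b)<150]
P=np.array([onz(s,*p,.06)[:2] for p in c]); print("pins",len(c),np.array(c).round(0).tolist())
from scipy.cluster.hierarchy import fcluster,linkage
k=fcluster(linkage(P),.02,'distance')
for i in set(k):
    q=P[k==i].astype(np.float32)
    if len(q)>3:
        (x,y),r=cv2.minEnclosingCircle(q); print("adapter top",len(q),"centre",round(x,4),round(y,4),"ring r",round(r,4)); go([x,y,.030],1.513)
E
python3 ad.py w9
```

```text
pins 14 [[554.0, 302.0], [550.0, 294.0], [581.0, 289.0], [555.0, 283.0], [577.0, 280.0], [566.0, 277.0], [285.0, 232.0], [297.0, 230.0], [275.0, 224.0], [304.0, 220.0], [272.0, 212.0], [302.0, 208.0], [280.0, 203.0], [292.0, 201.0]]
adapter top 8 centre 0.4402 -0.1779 ring r 0.0121
t 28.25 at [ 0.4625 -0.1803  0.215 ] yaw 1.514 shift cm [ 0.1  -2.27 18.49] rz 0.001 F [ 0.2  0.6 -0.7] open 0.997
adapter top 6 centre 0.6511 -0.2502 ring r 0.0121
t 28.25 at [ 0.4625 -0.1803  0.215 ] yaw 1.514 shift cm [-5.92 19.2  18.51] rz 0.001 F [ 0.2  0.6 -0.7] open 0.997
```

The closest adapter is now at (0.440, −0.178), so it has been moved from where I first saw it. All 8 pins are seen, with a ring radius of 12 mm, so it is upright. Grasping it.

Request:
send_rows([
  {"x":0.1,"y":-2.3,"z":4,"rx":0,"ry":0,"rz":0,"jaw":8},
  {"x":0,"y":0,"z":4,"rx":0,"ry":0,"rz":0,"jaw":8},
  {"x":0,"y":0,"z":4,"rx":0,"ry":0,"rz":0,"jaw":8},
  {"x":0,"y":0,"z":3.5,"rx":0,"ry":0,"rz":0,"jaw":8},
  {"x":0,"y":0,"z":1.8,"rx":0,"ry":0,"rz":0,"jaw":8},
])

```text
clock: 28.75
tool_pos: [0.4395, -0.1764, 0.0394]
eef_rot: [0.726, 0.688, 0.0, -0.001]
contact_force: [0.0, -0.3, 0.2]
opening: 0.907
finger_force: 0.0
```

Request:
send_rows([
  {"x":0,"y":0,"z":1.1,"rx":0,"ry":0,"rz":0,"jaw":8},
  {"x":0,"y":0,"z":0,"rx":0,"ry":0,"rz":0,"jaw":6},
  {"x":0,"y":0,"z":0,"rx":0,"ry":0,"rz":0,"jaw":4},
  {"x":0,"y":0,"z":0,"rx":0,"ry":0,"rz":0,"jaw":2.5},
  {"x":0,"y":0,"z":0,"rx":0,"ry":0,"rz":0,"jaw":2.5},
], grip_force=30)

```text
clock: 29.25
tool_pos: [0.4396, -0.1793, 0.0315]
eef_rot: [0.728, 0.686, 0.001, 0.001]
contact_force: [1.1, 0.5, -0.3]
opening: 0.568
finger_force: 0.0
```

Request:
send_rows([
  {"x":0,"y":0,"z":0,"rx":0,"ry":0,"rz":0,"jaw":2.5},
  {"x":0,"y":0,"z":0,"rx":0,"ry":0,"rz":0,"jaw":2.5},
  {"x":0,"y":0,"z":-2,"rx":0,"ry":0,"rz":0,"jaw":2.5},
  {"x":0,"y":0,"z":-4,"rx":0,"ry":0,"rz":0,"jaw":2.5},
  {"x":0,"y":0,"z":-4,"rx":0,"ry":0,"rz":0,"jaw":2.5},
])

```text
clock: 29.75
tool_pos: [0.4381, -0.1793, 0.1316]
eef_rot: [0.728, 0.686, -0.001, -0.001]
contact_force: [1.2, -1.0, -1.1]
opening: 0.401
finger_force: 30.0
```

Request:
send_rows([
  {"x":0,"y":0,"z":-4,"rx":0,"ry":0,"rz":0,"jaw":2.5},
  {"x":0,"y":0,"z":-4,"rx":0,"ry":0,"rz":0,"jaw":2.5},
  {"x":0,"y":0,"z":-3,"rx":0,"ry":0,"rz":0,"jaw":2.5},
  {"x":0,"y":0,"z":0,"rx":0,"ry":0,"rz":0,"jaw":2.5},
  {"x":0,"y":0,"z":0,"rx":0,"ry":0,"rz":0,"jaw":2.5},
])

```text
clock: 30.25
tool_pos: [0.4385, -0.1798, 0.2408]
eef_rot: [0.728, 0.686, -0.0, 0.0]
contact_force: [0.6, 0.3, -1.4]
opening: 0.402
finger_force: 30.0
```

```bash
python3 - <<'E'
from h import *
t=snap("top")
# grey bin rim corners seen in t8 (outer): at z=.05
q=np.array([onz(t,u,v,.05)[:2] for u,v in [(117,249),(187,242),(193,338),(122,345)]]); print(q.round(3),q.mean(0).round(3))
go([q.mean(0)[0]-.05,q.mean(0)[1],.23],1.513)
go([q.mean(0)[0]+.05,q.mean(0)[1],.23],1.513)
E
```

```text
[[0.632 0.483]
 [0.644 0.325]
 [0.43  0.308]
 [0.419 0.464]] [0.531 0.395]
t 30.3 at [ 0.4379 -0.1796  0.2399] yaw 1.511 shift cm [57.6   0.91  0.98] rz -0.002 F [-0.1 -0.2 -1.4] open 0.403
t 30.3 at [ 0.4379 -0.1796  0.2399] yaw 1.511 shift cm [58.2  10.89  0.96] rz -0.002 F [-0.1 -0.2 -1.4] open 0.403
```

Holding 35 mm, as expected. Carrying it to the bin, low-x half.

Request:
send_rows([
  {"x":4,"y":0.1,"z":0,"rx":0,"ry":0,"rz":0,"jaw":2.5},
  {"x":4,"y":0.1,"z":0,"rx":0,"ry":0,"rz":0,"jaw":2.5},
  {"x":4,"y":0.1,"z":0,"rx":0,"ry":0,"rz":0,"jaw":2.5},
  {"x":4,"y":0.1,"z":0,"rx":0,"ry":0,"rz":0,"jaw":2.5},
  {"x":4,"y":0.1,"z":0,"rx":0,"ry":0,"rz":0,"jaw":2.5},
])

```text
clock: 30.8
tool_pos: [0.4545, 0.0213, 0.239]
eef_rot: [0.728, 0.686, -0.002, -0.001]
contact_force: [0.7, 0.6, -1.3]
opening: 0.397
finger_force: 30.0
```

Request:
send_rows([
  {"x":4,"y":0.1,"z":0,"rx":0,"ry":0,"rz":0,"jaw":2.5},
  {"x":4,"y":0.1,"z":0,"rx":0,"ry":0,"rz":0,"jaw":2.5},
  {"x":4,"y":0.1,"z":0,"rx":0,"ry":0,"rz":0,"jaw":2.5},
  {"x":4,"y":0.2,"z":0,"rx":0,"ry":0,"rz":0,"jaw":2.5},
  {"x":4,"y":0.2,"z":0,"rx":0,"ry":0,"rz":0,"jaw":2.5},
])

```text
clock: 31.3
tool_pos: [0.4734, 0.2202, 0.2386]
eef_rot: [0.727, 0.686, -0.002, -0.0]
contact_force: [1.1, -0.1, -0.3]
opening: 0.402
finger_force: 30.0
```

Request:
send_rows([
  {"x":4,"y":0.2,"z":0,"rx":0,"ry":0,"rz":0,"jaw":2.5},
  {"x":4,"y":0.2,"z":0,"rx":0,"ry":0,"rz":0,"jaw":2.5},
  {"x":4,"y":0.2,"z":0,"rx":0,"ry":0,"rz":0,"jaw":2.5},
  {"x":4,"y":0.1,"z":0,"rx":0,"ry":0,"rz":0,"jaw":2.5},
  {"x":1.6,"y":0,"z":0,"rx":0,"ry":0,"rz":0,"jaw":2.5},
])

```text
clock: 31.8
tool_pos: [0.4897, 0.3989, 0.2381]
eef_rot: [0.726, 0.688, -0.001, -0.001]
contact_force: [-1.1, 0.1, -0.3]
opening: 0.397
finger_force: 30.0
```

```bash
python3 - <<'E'
from h import *
s=snap("wrist","w10"); go([.488,.395,.045],1.513)
# predicted bin outline in the wrist view
for p in [(.632,.483,.05),(.419,.464,.05)]: print(proj(s,p).round(0))
E
```

```text
t 31.85 at [0.4893 0.4003 0.2381] yaw 1.518 shift cm [-0.58 -0.04 19.31] rz 0.005 F [ 0.8  2.5 -0.4] open 0.399
[500.  92.]
[224. 133.]
```

View pics/w10.png

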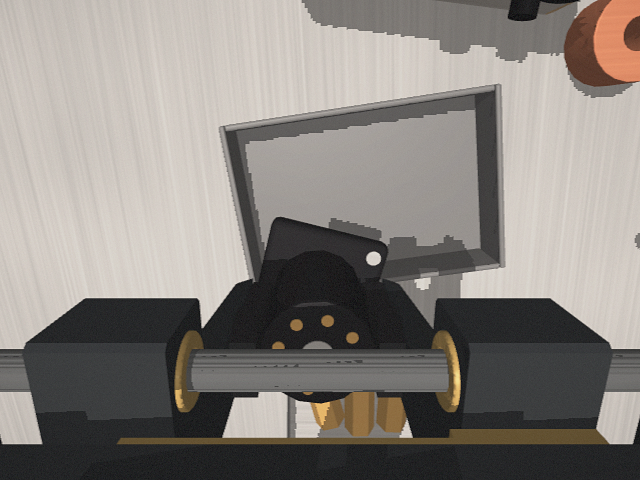

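The bin's far rim corners, at (222,128) and (500,87), match the prediction of (224,133) and (500,92). Lowering.

Request:
send_rows([
  {"x":-0.5,"y":0,"z":4,"rx":0,"ry":0,"rz":0,"jaw":2.5},
  {"x":0,"y":0,"z":4,"rx":0,"ry":0,"rz":0,"jaw":2.5},
  {"x":0,"y":0,"z":4,"rx":0,"ry":0,"rz":0,"jaw":2.5},
  {"x":0,"y":0,"z":4,"rx":0,"ry":0,"rz":0,"jaw":2.5},
  {"x":0,"y":0,"z":2,"rx":0,"ry":0,"rz":0,"jaw":2.5},
])

```text
clock: 32.35
tool_pos: [0.4891, 0.3856, 0.0553]
eef_rot: [0.728, 0.686, -0.005, 0.001]
contact_force: [0.1, 0.1, -0.3]
opening: 0.399
finger_force: 30.0
```

Request:
send_rows([
  {"x":0,"y":0,"z":1,"rx":0,"ry":0,"rz":0,"jaw":2.5},
  {"x":0,"y":0,"z":0.6,"rx":0,"ry":0,"rz":0,"jaw":2.5},
  {"x":0,"y":0,"z":0.2,"rx":0,"ry":0,"rz":0,"jaw":2.5},
  {"x":0,"y":0,"z":0,"rx":0,"ry":0,"rz":0,"jaw":2.5},
  {"x":0,"y":0,"z":0,"rx":0,"ry":0,"rz":0,"jaw":3.5},
])

```text
clock: 32.85
tool_pos: [0.4922, 0.39, 0.0438]
eef_rot: [0.728, 0.686, 0.001, 0.0]
contact_force: [-0.6, -1.0, -0.5]
opening: 0.401
finger_force: 30.0
```

Request:
send_rows([
  {"x":0,"y":0,"z":0,"rx":0,"ry":0,"rz":0,"jaw":5},
  {"x":0,"y":0,"z":0,"rx":0,"ry":0,"rz":0,"jaw":5},
  {"x":0,"y":0,"z":0,"rx":0,"ry":0,"rz":0,"jaw":5},
  {"x":0,"y":0,"z":-3,"rx":0,"ry":0,"rz":0,"jaw":5},
  {"x":0,"y":0,"z":-4,"rx":0,"ry":0,"rz":0,"jaw":5},
])

```text
clock: 33.35
tool_pos: [0.4904, 0.3883, 0.1117]
eef_rot: [0.728, 0.686, -0.002, 0.0]
contact_force: [0.0, 0.9, -0.6]
opening: 0.562
finger_force: 0.0
```

Request:
send_rows([
  {"x":0,"y":0,"z":-4,"rx":0,"ry":0,"rz":0,"jaw":6},
  {"x":0,"y":0,"z":-4,"rx":0,"ry":0,"rz":0,"jaw":8.8},
  {"x":0,"y":0,"z":-4,"rx":0,"ry":0,"rz":0,"jaw":8.8},
  {"x":0,"y":0,"z":0,"rx":0,"ry":0,"rz":0,"jaw":8.8},
  {"x":0,"y":0,"z":0,"rx":0,"ry":0,"rz":0,"jaw":8.8},
])

```text
clock: 33.85
tool_pos: [0.4918, 0.3897, 0.2336]
eef_rot: [0.728, 0.686, 0.001, 0.0]
contact_force: [0.6, -1.3, -0.2]
opening: 0.987
finger_force: 0.0
```

```bash
python3 - <<'E'
from h import *
go([.648,-.275,.215],1.513)
E
python3 ad.py w11
```

```text
t 33.85 at [0.4918 0.3897 0.2336] yaw 1.512 shift cm [-65.43  19.51   1.82] rz -0.001 F [ 0.6 -1.3 -0.2] open 0.987
pins 8 [[314.0, 227.0], [326.0, 225.0], [304.0, 220.0], [333.0, 216.0], [302.0, 208.0], [331.0, 204.0], [310.0, 199.0], [322.0, 197.0]]
adapter top 8 centre 0.4921 0.3911 ring r 0.0124
t 33.9 at [0.4913 0.389  0.2322] yaw 1.512 shift cm [ 0.24  0.08 20.22] rz -0.001 F [ 0.4  0.1 -0.8] open 0.995
```

Adapter 1 stands in the bin at (0.492, 0.391). Now to the other one.

Request:
send_rows([
  {"x":-3.5,"y":1,"z":0,"rx":0,"ry":0,"rz":0,"jaw":8.8},
  {"x":-4,"y":1.2,"z":0,"rx":0,"ry":0,"rz":0,"jaw":8.8},
  {"x":-4,"y":1.2,"z":0,"rx":0,"ry":0,"rz":0,"jaw":8.8},
  {"x":-4,"y":1.2,"z":0,"rx":0,"ry":0,"rz":0,"jaw":8.8},
  {"x":-4,"y":1.2,"z":0,"rx":0,"ry":0,"rz":0,"jaw":8.8},
])

```text
clock: 34.4
tool_pos: [0.5371, 0.1892, 0.2308]
eef_rot: [0.727, 0.686, -0.002, -0.001]
contact_force: [0.5, 0.8, -0.0]
opening: 1.0
finger_force: 0.0
```

Request:
send_rows([
  {"x":-4,"y":1.2,"z":0,"rx":0,"ry":0,"rz":0,"jaw":8.8},
  {"x":-4,"y":1.2,"z":0,"rx":0,"ry":0,"rz":0,"jaw":8.8},
  {"x":-4,"y":1.2,"z":0,"rx":0,"ry":0,"rz":0,"jaw":8.8},
  {"x":-4,"y":1.2,"z":0,"rx":0,"ry":0,"rz":0,"jaw":8.8},
  {"x":-4,"y":1.2,"z":0,"rx":0,"ry":0,"rz":0,"jaw":8.8},
])

```text
clock: 34.9
tool_pos: [0.585, -0.0137, 0.2308]
eef_rot: [0.728, 0.686, -0.001, -0.001]
contact_force: [1.1, 0.4, -0.5]
opening: 0.996
finger_force: 0.0
```

Request:
send_rows([
  {"x":-4,"y":1.2,"z":0,"rx":0,"ry":0,"rz":0,"jaw":8.8},
  {"x":-4,"y":1.2,"z":0,"rx":0,"ry":0,"rz":0,"jaw":8.8},
  {"x":-4,"y":1.2,"z":0,"rx":0,"ry":0,"rz":0,"jaw":8.8},
  {"x":-4,"y":1.2,"z":0,"rx":0,"ry":0,"rz":0,"jaw":8.8},
  {"x":-4,"y":1.2,"z":0,"rx":0,"ry":0,"rz":0,"jaw":8.8},
])

```text
clock: 35.4
tool_pos: [0.6331, -0.2166, 0.2304]
eef_rot: [0.728, 0.686, -0.001, -0.002]
contact_force: [0.4, -0.6, -0.1]
opening: 1.0
finger_force: 0.0
```

Request:
send_rows([
  {"x":-4,"y":1.2,"z":0,"rx":0,"ry":0,"rz":0,"jaw":8.8},
  {"x":-2,"y":0.5,"z":1,"rx":0,"ry":0,"rz":0,"jaw":8.8},
  {"x":0,"y":0,"z":0,"rx":0,"ry":0,"rz":0,"jaw":8.8},
  {"x":0,"y":0,"z":0,"rx":0,"ry":0,"rz":0,"jaw":8.8},
  {"x":0,"y":0,"z":0,"rx":0,"ry":0,"rz":0,"jaw":8.8},
])

```text
clock: 35.9
tool_pos: [0.6476, -0.273, 0.2223]
eef_rot: [0.727, 0.687, 0.0, -0.001]
contact_force: [0.2, 1.1, -0.3]
opening: 1.0
finger_force: 0.0
```

```bash
python3 ad.py w12; python3 -c "
from h import *
t=snap('top'); print('knob',onz(t,402,231,.034))"
```

```text
pins 9 [[125.0, 309.0], [324.0, 204.0], [312.0, 201.0], [334.0, 198.0], [306.0, 190.0], [338.0, 186.0], [309.0, 178.0], [331.0, 175.0], [319.0, 172.0]]
adapter top 8 centre 0.6515 -0.2506 ring r 0.0121
t 35.95 at [ 0.6479 -0.2731  0.2228] yaw 1.515 shift cm [ 2.24  0.24 19.28] rz 0.002 F [ 0.3 -0.2  0.5] open 0.994
knob [ 0.65833051 -0.16278297  0.034     ]
```

Request:
send_rows([
  {"x":2.2,"y":0.2,"z":2,"rx":0,"ry":0,"rz":0,"jaw":8},
  {"x":0,"y":0,"z":4,"rx":0,"ry":0,"rz":0,"jaw":8},
  {"x":0,"y":0,"z":4,"rx":0,"ry":0,"rz":0,"jaw":8},
  {"x":0,"y":0,"z":4,"rx":0,"ry":0,"rz":0,"jaw":8},
  {"x":0,"y":0,"z":3,"rx":0,"ry":0,"rz":0,"jaw":8},
])

```text
clock: 36.5
tool_pos: [0.6502, -0.2524, 0.0508]
eef_rot: [0.727, 0.687, -0.0, -0.001]
contact_force: [-1.3, 0.1, 0.0]
opening: 0.906
finger_force: 0.0
```

Request:
send_rows([
  {"x":0,"y":0,"z":2.2,"rx":0,"ry":0,"rz":0,"jaw":8},
  {"x":0,"y":0,"z":0,"rx":0,"ry":0,"rz":0,"jaw":6},
  {"x":0,"y":0,"z":0,"rx":0,"ry":0,"rz":0,"jaw":4},
  {"x":0,"y":0,"z":0,"rx":0,"ry":0,"rz":0,"jaw":2.5},
  {"x":0,"y":0,"z":0,"rx":0,"ry":0,"rz":0,"jaw":2.5},
], grip_force=30)

```text
clock: 37.0
tool_pos: [0.6522, -0.2541, 0.0327]
eef_rot: [0.728, 0.686, 0.001, 0.001]
contact_force: [-0.3, -0.2, 0.1]
opening: 0.568
finger_force: 0.0
```

Request:
send_rows([
  {"x":0,"y":0,"z":0,"rx":0,"ry":0,"rz":0,"jaw":2.5},
  {"x":0,"y":0,"z":0,"rx":0,"ry":0,"rz":0,"jaw":2.5},
  {"x":0,"y":0,"z":-2,"rx":0,"ry":0,"rz":0,"jaw":2.5},
  {"x":0,"y":0,"z":-4,"rx":0,"ry":0,"rz":0,"jaw":2.5},
  {"x":0,"y":0,"z":-4,"rx":0,"ry":0,"rz":0,"jaw":2.5},
])

```text
clock: 37.5
tool_pos: [0.6504, -0.2538, 0.1325]
eef_rot: [0.728, 0.686, -0.0, -0.001]
contact_force: [0.8, 0.1, 0.2]
opening: 0.403
finger_force: 30.0
```

Request:
send_rows([
  {"x":0,"y":0,"z":-4,"rx":0,"ry":0,"rz":0,"jaw":2.5},
  {"x":0,"y":0,"z":-4,"rx":0,"ry":0,"rz":0,"jaw":2.5},
  {"x":0,"y":0,"z":-3,"rx":0,"ry":0,"rz":0,"jaw":2.5},
  {"x":0,"y":0,"z":0,"rx":0,"ry":0,"rz":0,"jaw":2.5},
  {"x":0,"y":0,"z":0,"rx":0,"ry":0,"rz":0,"jaw":2.5},
])

```text
clock: 38.0
tool_pos: [0.6508, -0.254, 0.2421]
eef_rot: [0.728, 0.686, 0.0, 0.001]
contact_force: [-0.2, -0.0, -1.7]
opening: 0.4
finger_force: 30.0
```

```bash
python3 - <<'E'
from h import *
t=snap("top"); go([.578,.400,.24],1.513)
E
```

```text
t 38.05 at [ 0.6501 -0.254   0.2405] yaw 1.512 shift cm [ 6.486e+01 -1.104e+01  6.000e-02] rz -0.001 F [ 0.1 -0.1 -0.6] open 0.399
```

Request:
send_rows([
  {"x":4,"y":-0.7,"z":0,"rx":0,"ry":0,"rz":0,"jaw":2.5},
  {"x":4,"y":-0.7,"z":0,"rx":0,"ry":0,"rz":0,"jaw":2.5},
  {"x":4,"y":-0.7,"z":0,"rx":0,"ry":0,"rz":0,"jaw":2.5},
  {"x":4,"y":-0.7,"z":0,"rx":0,"ry":0,"rz":0,"jaw":2.5},
  {"x":4,"y":-0.7,"z":0,"rx":0,"ry":0,"rz":0,"jaw":2.5},
])

```text
clock: 38.55
tool_pos: [0.6261, -0.051, 0.239]
eef_rot: [0.728, 0.686, -0.001, -0.001]
contact_force: [0.7, -0.7, -0.5]
opening: 0.401
finger_force: 30.0
```

Request:
send_rows([
  {"x":4,"y":-0.7,"z":0,"rx":0,"ry":0,"rz":0,"jaw":2.5},
  {"x":4,"y":-0.7,"z":0,"rx":0,"ry":0,"rz":0,"jaw":2.5},
  {"x":4,"y":-0.7,"z":0,"rx":0,"ry":0,"rz":0,"jaw":2.5},
  {"x":4,"y":-0.7,"z":0,"rx":0,"ry":0,"rz":0,"jaw":2.5},
  {"x":4,"y":-0.7,"z":0,"rx":0,"ry":0,"rz":0,"jaw":2.5},
])

```text
clock: 39.05
tool_pos: [0.6031, 0.1504, 0.239]
eef_rot: [0.728, 0.686, -0.002, -0.001]
contact_force: [0.5, 0.1, -0.3]
opening: 0.401
finger_force: 30.0
```

Request:
send_rows([
  {"x":4,"y":-0.7,"z":0,"rx":0,"ry":0,"rz":0,"jaw":2.5},
  {"x":4,"y":-0.7,"z":0,"rx":0,"ry":0,"rz":0,"jaw":2.5},
  {"x":4,"y":-0.7,"z":0,"rx":0,"ry":0,"rz":0,"jaw":2.5},
  {"x":4,"y":-0.7,"z":0,"rx":0,"ry":0,"rz":0,"jaw":2.5},
  {"x":4,"y":-0.7,"z":0,"rx":0,"ry":0,"rz":0,"jaw":2.5},
])

```text
clock: 39.55
tool_pos: [0.5802, 0.3518, 0.2387]
eef_rot: [0.728, 0.686, -0.002, -0.0]
contact_force: [0.9, 0.7, -0.2]
opening: 0.4
finger_force: 30.0
```

Request:
send_rows([
  {"x":3,"y":-0.5,"z":0,"rx":0,"ry":0,"rz":0,"jaw":2.5},
  {"x":1.8,"y":0,"z":0,"rx":0,"ry":0,"rz":0,"jaw":2.5},
  {"x":0,"y":0,"z":0,"rx":0,"ry":0,"rz":0,"jaw":2.5},
  {"x":0,"y":0,"z":0,"rx":0,"ry":0,"rz":0,"jaw":2.5},
  {"x":0,"y":0,"z":0,"rx":0,"ry":0,"rz":0,"jaw":2.5},
])

```text
clock: 40.05
tool_pos: [0.5799, 0.3968, 0.2398]
eef_rot: [0.728, 0.685, -0.001, 0.001]
contact_force: [0.2, -0.0, -0.6]
opening: 0.399
finger_force: 30.0
```

```bash
python3 - <<'E'
from h import *
t=snap("wrist","w13"); go([.578,.400,.042],1.513)
E
```

```text
t 40.1 at [0.5801 0.3969 0.2402] yaw 1.509 shift cm [ 0.35 -0.22 19.82] rz -0.004 F [-0.5  0.9 -1.1] open 0.401
```

Request:
send_rows([
  {"x":0.3,"y":-0.2,"z":4,"rx":0,"ry":0,"rz":0,"jaw":2.5},
  {"x":0,"y":0,"z":4,"rx":0,"ry":0,"rz":0,"jaw":2.5},
  {"x":0,"y":0,"z":4,"rx":0,"ry":0,"rz":0,"jaw":2.5},
  {"x":0,"y":0,"z":4,"rx":0,"ry":0,"rz":0,"jaw":2.5},
  {"x":0,"y":0,"z":2,"rx":0,"ry":0,"rz":0,"jaw":2.5},
])

```text
clock: 40.6
tool_pos: [0.5765, 0.3989, 0.0569]
eef_rot: [0.728, 0.685, -0.003, 0.0]
contact_force: [0.6, -1.0, -1.5]
opening: 0.4
finger_force: 30.0
```

Request:
send_rows([
  {"x":0,"y":0,"z":1,"rx":0,"ry":0,"rz":0,"jaw":2.5},
  {"x":0,"y":0,"z":0.6,"rx":0,"ry":0,"rz":0,"jaw":2.5},
  {"x":0,"y":0,"z":0.2,"rx":0,"ry":0,"rz":0,"jaw":2.5},
  {"x":0,"y":0,"z":0,"rx":0,"ry":0,"rz":0,"jaw":2.5},
  {"x":0,"y":0,"z":0,"rx":0,"ry":0,"rz":0,"jaw":3.5},
])

```text
clock: 41.1
tool_pos: [0.5782, 0.403, 0.0441]
eef_rot: [0.728, 0.686, 0.001, 0.0]
contact_force: [-0.2, 0.2, -0.5]
opening: 0.399
finger_force: 30.0
```

Request:
send_rows([
  {"x":0,"y":0,"z":0,"rx":0,"ry":0,"rz":0,"jaw":4.6},
  {"x":0,"y":0,"z":0,"rx":0,"ry":0,"rz":0,"jaw":4.6},
  {"x":0,"y":0,"z":0,"rx":0,"ry":0,"rz":0,"jaw":4.6},
  {"x":0,"y":0,"z":-3,"rx":0,"ry":0,"rz":0,"jaw":4.6},
  {"x":0,"y":0,"z":-4,"rx":0,"ry":0,"rz":0,"jaw":4.6},
])

```text
clock: 41.6
tool_pos: [0.5761, 0.4012, 0.1112]
eef_rot: [0.728, 0.686, -0.003, -0.0]
contact_force: [0.4, -0.2, 0.2]
opening: 0.525
finger_force: 0.0
```

Request:
send_rows([
  {"x":0,"y":0,"z":-4,"rx":0,"ry":0,"rz":0,"jaw":5},
  {"x":0,"y":0,"z":-4,"rx":0,"ry":0,"rz":0,"jaw":8.8},
  {"x":0,"y":0,"z":-4,"rx":0,"ry":0,"rz":0,"jaw":8.8},
  {"x":0,"y":0,"z":-3,"rx":0,"ry":0,"rz":0,"jaw":8.8},
  {"x":0,"y":0,"z":0,"rx":0,"ry":0,"rz":0,"jaw":8.8},
])

```text
clock: 42.1
tool_pos: [0.5792, 0.4047, 0.2686]
eef_rot: [0.728, 0.686, 0.005, 0.0]
contact_force: [0.4, 0.4, 0.6]
opening: 0.904
finger_force: 0.0
```

Request:
send_rows([
  {"x":-4,"y":0,"z":-2,"rx":0,"ry":0,"rz":0,"jaw":8.8},
  {"x":-4,"y":0,"z":-2,"rx":0,"ry":0,"rz":0,"jaw":8.8},
  {"x":0,"y":0,"z":0,"rx":0,"ry":0,"rz":0,"jaw":8.8},
  {"x":0,"y":0,"z":0,"rx":0,"ry":0,"rz":0,"jaw":8.8},
  {"x":0,"y":0,"z":0,"rx":0,"ry":0,"rz":0,"jaw":8.8},
])

```text
clock: 42.6
tool_pos: [0.5719, 0.3236, 0.3017]
eef_rot: [0.727, 0.687, -0.001, -0.001]
contact_force: [-1.2, -0.2, -0.5]
opening: 1.0
finger_force: 0.0
```

```bash
python3 ad.py w14; python3 -c "
from h import *
s=snap('side','s14'); go([.5,.3,.3])"
```

```text
pins 18 [[319.0, 278.0], [223.0, 142.0], [232.0, 140.0], [214.0, 136.0], [238.0, 132.0], [212.0, 125.0], [236.0, 122.0], [322.0, 120.0], [312.0, 117.0], [217.0, 117.0], [227.0, 115.0], [331.0, 114.0], [306.0, 108.0], [333.0, 104.0], [309.0, 97.0], [328.0, 94.0], [318.0, 92.0], [494.0, 1.0]]
adapter top 8 centre 0.5781 0.4073 ring r 0.0122
t 42.65 at [0.5718 0.324  0.3016] yaw 1.514 shift cm [ 8.35  0.21 27.16] rz 0.001 F [-0.2  0.1 -1. ] open 0.996
adapter top 8 centre 0.4908 0.3923 ring r 0.0123
t 42.65 at [0.5718 0.324  0.3016] yaw 1.514 shift cm [ 6.35 -8.42 27.18] rz 0.001 F [-0.2  0.1 -1. ] open 0.996
t 42.7 at [0.5718 0.324  0.3016] yaw 1.514 shift cm [-2.81 -7.03  0.18] rz None F [-0.7 -0.   0.3] open 0.999
```

View pics/s14.png

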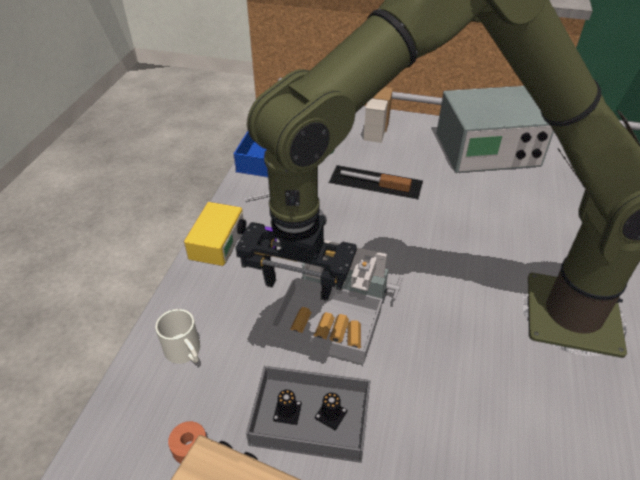

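The side view shows both adapters in the grey bin, at (287,405) and (331,405). Four standoffs are in the tray, around (330,325), and the drift is on the mat, at (375,182). Nothing else was loose in the first pictures, so I am handing in.

```bash
python3 -c "
from plant import *
print(finish_job())"
```

```text
the job is handed in; nothing more can be done
None
```

The job is handed in: the three jammed standoffs and the one loose standoff are in the steel tray, both black adapters are in the grey bin, and the drift is back on the mat; no score came back.

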